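# Pack the last two airbrushed baubles and stamp the tray's card

## Task

Finish the packing tray: holding the thin glass lightly, set the red and the blue bauble, each off its painting stand, gently into the two free dimples, caps up and without disturbing the two already packed. Then stamp the tray's card: press the self-inking stamp fully down, square in the red printed box, lift it straight off without smearing, and stand it back upright on the green cutting mat.

Things in the scene. Friction and masses are not known exactly. Their poses are not given: they have to be found in the camera images.
- bauble_red_center (a point): Centre of the red bauble: a thin glass ball of 62 mm diameter, about 45 g, with white bands; on top (its +z) a silver cap of 16 mm diameter rising to 38 mm above the centre and a wire loop to 46 mm. It starts cap up on one of the two painting stands
- bauble_blue_center (a point): Centre of the blue bauble, same shape and size, with grey bands; it starts cap up on the other painting stand
- stand_1: Fixed weighted painting stand: aluminium foot of 64 mm diameter, black rubber cup of 50 mm diameter whose lip is 34 mm above its origin (centre of the underside). The bauble's centre rests 57 mm above the origin
- stand_2: The other painting stand, same shape
- tray: Fixed packing tray with grey foam. Origin: on the bench under the middle of the four dimples, z up. Foam block 200 x 200 mm, 28 mm high, with four round dimples (54 mm across at the top edge) at x = +/-45 mm, y = +/-45 mm; a bauble sits 16 mm deep in one. On the -y side a low ledge, 12 mm high and 76 mm wide, carries the card. Two dimples hold packed baubles, two are free
- nest_a_seat (a point): One free dimple: the point where the centre of a seated bauble lies, 43 mm above the bench. Axes as the tray's
- nest_b_seat (a point): The other free dimple, likewise
- packed_gold_center (a point): Centre of the gold bauble already packed in a dimple (same size); loose, to be left alone
- packed_green_center (a point): Centre of the green bauble already packed in a dimple (same size); loose, to be left alone
- card_box (a point): Centre of the red printed box (80 x 52 mm, long side along x) on the upper face of the white card (130 x 62 mm) fixed on the tray's ledge, 14.5 mm above the bench. Axes as the tray's
- stamp_foot (a point): Centre of the underside of the loose self-inking stamp, 108 mm tall, 150 g. Black frame 66 mm (along x) x 42 mm (along y), which stands on the paper and reaches 47 mm up; z up. It starts upright on the mat
- stamp_grip_center (a point): Centre of the stamp's red grip block: 60 mm (along x) x 34 mm (along y) x 50 mm high, 83 mm above the stamp's underside when up. It slides straight down in the frame
- stamp_grip (a joint): How far the stamp's grip is pressed down in its frame, in m: 0 up (sprung, starts to give at about 1.6 N), 0.010 at its end stop (about 4 N; beyond that it is hard). The print is complete from 0.007 on
- mat: Fixed green cutting mat, 300 mm (x) x 450 mm (y), 2 mm thick, origin under its centre; it lies on the robot's right-hand side
- paintjar: Loose small paint jar, 42 mm diameter, 52 mm tall; leave it alone

How it is judged (in metres and radians):
On the way, in this order (a step that is already met when the one before it is completed fails the run):
1. one of the two baubles sits in a free dimple, cap up and let go ((((distance between bauble_red_center and nest_a_seat below 0.007 m or distance between bauble_red_center and nest_b_seat below 0.007 m) and angle between bauble_red_center's own z axis and vertical below 0.45 rad and linear speed of bauble_red below 0.03 m/s and contact force between the fingers and bauble_red below 0.05 N) or ((distance between bauble_blue_center and nest_a_seat below 0.007 m or distance between bauble_blue_center and nest_b_seat below 0.007 m) and angle between bauble_blue_center's own z axis and vertical below 0.45 rad and linear speed of bauble_blue below 0.03 m/s and contact force between the fingers and bauble_blue below 0.05 N))), for 0.2 s.
2. both baubles sit in the free dimples, caps up and let go ((distance between bauble_red_center and nest_a_seat below 0.007 m or distance between bauble_red_center and nest_b_seat below 0.007 m) and angle between each of bauble_red_center, bauble_blue_center's own z axis and vertical below 0.45 rad and linear speed of each of bauble_red, bauble_blue below 0.03 m/s and contact force between the fingers and bauble_red below 0.05 N and (distance between bauble_blue_center and nest_a_seat below 0.007 m or distance between bauble_blue_center and nest_b_seat below 0.007 m) and contact force between the fingers and bauble_blue below 0.05 N), for 0.2 s.
3. the stamp is pressed fully down on the card, upright and square in the printed box (value of joint stamp_grip above 0.007 m and contact force between stamp and card above 2 N and horizontal distance between stamp_foot and card_box below 0.008 m and angle between stamp_foot's own z axis and vertical below 0.07 rad and angle between the x axis of stamp_foot and the x axis of card_box, either way round below 0.14 rad), for 0.2 s.
At the end, for the whole second after the job is handed in: Red and blue bauble each rest in one of the free dimples, centres within 7 mm of the seat point, caps up within 26 degrees, let go and still; the stamp stands upright on the cutting mat, its middle within the mat, grip up and still (all of step 2 and angle between stamp_foot's own z axis and vertical below 0.1 rad and z of stamp_foot in the frame of mat between -0.001 and 0.006 m and x of stamp_foot in the frame of mat between -0.15 and 0.15 m and y of stamp_foot in the frame of mat between -0.225 and 0.225 m and linear speed of stamp below 0.03 m/s and value of joint stamp_grip below 0.002 m); the robot touches nothing.
It fails at once if a bauble is pressed hard into the tray (more than 12 N), dropped from more than about 10 mm (0.45 m/s when let go), or squeezed with more than 60 N a finger (contact force between any of bauble_red, bauble_blue and tray above 12 N or (contact force between the fingers and bauble_red below 0.05 N and linear speed of bauble_red above 0.45 m/s) or (contact force between the fingers and bauble_blue below 0.05 N and linear speed of bauble_blue above 0.45 m/s) or contact force between the fingers and bauble_red above 120 N or contact force between the fingers and bauble_blue above 120 N).
It fails at once if a bauble falls onto the bench (height (world z) of any of bauble_red_center, bauble_blue_center below 0.036 m).
It fails at once if a bauble that was already packed is disturbed (moved more than 10 mm) (distance of any of packed_gold_center, packed_green_center from where it was at the start of the episode above 0.01 m).
It fails at once if the stamp touches the card, or is slid on it, more than 11 mm off the middle of the printed box or twisted more than 0.22 rad to it ((contact force between stamp and card above 1 N and horizontal distance between stamp_foot and card_box above 0.011 m) or (contact force between stamp and card above 1 N and angle between the x axis of stamp_foot and the x axis of card_box, either way round above 0.22 rad)).
It fails at once if the paint jar is pushed more than 40 mm or knocked over (distance of paintjar from where it was at the start of the episode above 0.04 m or angle between paintjar's own z axis and vertical above 0.5 rad).
It also fails if it takes over 72 s, if anything falls off the work surface, if the arm or the gripper's body presses on something with over 40 N, if the wrist force passes 120 N, or if a joint passes its speed limit or range.

## Robot

A 6-joint arm with a two-finger parallel gripper is mounted at the origin on the work surface. World frame = base frame: x ahead of the robot, y to its left, z up, the work surface at z = 0. Lengths are in mm, angles in rad, forces in N, time in s.
With the tool pointing down it reaches from about 325 to 750 mm from the base axis. Payload 7.6 kg.
Tool frame: the origin (TCP) lies on the centre line of the jaws, within the pads' length; the fingertips stand 25 mm ahead of it and the grasp point (between the pads) lies 6 mm ahead of it; z points along the fingers, y is the direction in which the jaws open and shut (so a half turn about z gives the same grasp; the last joint's range is limited). The gripper opens to 85 mm and grips with 20 to 120 N. Pads are 22 mm wide; open, the fingers measure 114 mm over their backs; the gripper's body (76 mm by 85 mm) begins 54 mm behind the grasp point. The pads swing forward as they close: fully open they stand 13 mm farther back than shut.
Start: joints at [-1.399, 0.052, 1.401, -0, 1.689, -0.07], TCP at [125.735, -509.739, 256.323] pointing down, gripper open.
Joint ranges: [-2.9, 2.9], [-0.91, 2.17], [0.12, 2.37], [-1.06, 4.2], [0.26, 2.73], [-2.93, 2.93]. Speed limits (rad/s): [2.57, 2.57, 3.01, 3.14, 3.14, 3.14].

## Interface

Orientations are given as a 3x3 rotation matrix whose columns are the frame's x, y, z axes.
In Python, from station import * gives the robot as it stands.
- The arm moves only by the tool drive_tool, never from a script. Its argument "motion" is a list that holds one entry, the list of rows, each a list of 7 numbers: the opening, from -1 (shut) to 1 (fully open), then the shift along the tool's x, y, z in m, then the turn, a rotation vector about the tool's x, y, z in rad. A call has exactly 8 rows; each row shifts and turns the commanded pose from where the row before left it, along the tool's axes as they then stand; what a row does not reach is not made up. A row lasts 1/8 s, in which the tool goes at most 62.5 mm and 10.7 degrees, less where a joint would pass 70% of its speed; a pose out of reach is approached as far as the arm can. A call with a gripper value outside its range is refused whole. The fingers move at their own pace and stop on an object; "squeeze" is the grip in N (left out, the last holds). Time passes only in rows, so rows that do not move let the fingers close, or fill a call up. It gives the time, the measured TCP pose, the force and the opening at its end, in the units of the state.
- get_state(): the state, without advancing time (a new reading comes with each control period).
- get_image(name): name is "side" or "top"; returns the picture (420x560x3 uint8, red, green, blue); there is no depth.
- camera_info(name): a dict with "fx", "fy", "cx", "cy" (pixels), "distortion" ([k1, k2, p1, p2, k3] as OpenCV has them; the pictures are not rectified), "R" (3x3) and "t" (3): a world point X has camera coordinates R X + t. Camera axes: x right, y down, z forward; pixel columns grow to the right and rows downward; lengths in mm; the calibration is good to about 2 mm. A picture is of the moment at which its call begins. camera_info takes no time and is no camera call.
- finish_job(): hands the job in, once; it reports no verdict.
Trained networks look in the newest picture that a camera, given by its name, has taken for a name from the list of things; names that differ only in an ending like _2 or _b are one class to them, and where a whole thing is asked for, a point or a joint stands for the part that bears it (a point fixed in the world has none). Each returns a list of dicts, best first, with "confidence" (0 to 1); they miss things now and then, are a little off and sometimes report something else, mostly with a low value. They report only what shows in the picture. A call takes as long as a camera call.
- spot_in(thing, camera): "point" ([x, y, z] in mm, in world coordinates, good to about 4 mm: the middle of the surface that is visible of it).
The state is a dict: "time_s": time; "q": joint angles; "joint_vel": joint speeds; "tau": joint torques, N m; "position": TCP position; "tcp_rot": TCP orientation; "force": force on the tool from outside, world axes, zero at the start; "torque": the same for the moment, N m; "gripper_width": finger opening in mm.
Only numpy, scipy, OpenCV 4.12 (cv2) and the standard library are available. Lean on these libraries where they do the work, as an engineer would, in place of code of your own. Each camera call takes 0.05 s, during which the arm holds its last target.

## Working session

There is one attempt and no reset: what is moved stays moved. The work goes in short steps, Python scripts to look and compute and a tool call to move; the robot and the scene stay as the last step left them, time stands still between calls to the robot, and variables do not carry over. Pictures are saved under pics/ and viewed, and the job is handed in when it is done.

Besides the shell and the picture viewer there is one more tool, called after "Call:" by a JSON object that holds its "fn" and its "kwargs". drive_tool: Moves the arm, as the interface text tells. Its arguments: {"type":"object","properties":{"motion":{"type":"array"},"squeeze":{"type":"number"}},"required":["motion"]}

```bash
mkdir -p pics; cat > h.py <<'E'
from station import *
import numpy as np, cv2, json
def snap(n,f):
    im=np.array(get_image(n)); cv2.imwrite('pics/'+f,im[:,:,::-1]); return im
def ray(cam,u,v,z):
    c=camera_info(cam); K=np.array([[c['fx'],0,c['cx']],[0,c['fy'],c['cy']],[0,0,1]])
    p=cv2.undistortPoints(np.array([[[u,v]]],float),K,np.array(c['distortion'],float))[0,0]
    R=np.array(c['R']);t=np.array(c['t']); d=R.T@np.array([p[0],p[1],1]); o=-R.T@t
    return o+d*(z-o[2])/d[2]
def proj(cam,X):
    c=camera_info(cam); K=np.array([[c['fx'],0,c['cx']],[0,c['fy'],c['cy']],[0,0,1]])
    q,_=cv2.projectPoints(np.array(X,float).reshape(-1,1,3),cv2.Rodrigues(np.array(c['R'],float))[0],np.array(c['t'],float),K,np.array(c['distortion'],float)); return q[:,0]
E
python3 - <<'E'
from h import *
snap('side','s0.png');snap('top','t0.png')
for n in ['bauble_red_center','bauble_blue_center','packed_gold_center','packed_green_center','stand_1','tray','card_box','stamp_foot','stamp_grip_center','mat','paintjar']:
    for c in ['top','side']:
        r=spot_in(n,c); print(n,c,[(np.round(d['point']).tolist(),round(d['confidence'],2)) for d in r[:3]])
s=get_state();print(s['time_s'],s['position'],np.round(s['tcp_rot'],3).tolist(),s['gripper_width'],s['force'])
for c in ['top','side']:
    i=camera_info(c);print(c,-np.array(i['R']).T@np.array(i['t']),i['fx'])
E
```

```text
bauble_red_center top [([502.0, -231.0, 78.0], 0.85)]
bauble_red_center side [([511.0, -255.0, 76.0], 0.71)]
bauble_blue_center top []
bauble_blue_center side [([503.0, 383.0, 73.0], 0.75)]
packed_gold_center top [([609.0, 130.0, 63.0], 0.71)]
packed_gold_center side [([612.0, 121.0, 62.0], 0.97)]
packed_green_center top [([623.0, 42.0, 64.0], 0.92), ([561.0, -360.0, 3.0], 0.51)]
packed_green_center side [([622.0, 25.0, 60.0], 0.96), ([492.0, -401.0, 105.0], 0.28)]
stand_1 top [([493.0, 379.0, 7.0], 0.66), ([491.0, -221.0, 9.0], 0.65)]
stand_1 side [([505.0, -254.0, 4.0], 0.63), ([507.0, 385.0, 5.0], 0.53)]
tray top [([564.0, 37.0, 33.0], 0.94)]
tray side [([568.0, 1.0, 24.0], 0.6)]
card_box top [([590.0, -51.0, 14.0], 0.89), ([623.0, -198.0, 50.0], 0.24)]
card_box side [([596.0, -56.0, 15.0], 0.61)]
stamp_foot top [([488.0, -383.0, 96.0], 0.73)]
stamp_foot side [([494.0, -394.0, 96.0], 0.76)]
stamp_grip_center top [([491.0, -380.0, 112.0], 0.94)]
stamp_grip_center side [([494.0, -399.0, 105.0], 0.65)]
mat top [([562.0, -356.0, 2.0], 0.69)]
mat side [([575.0, -312.0, 2.0], 0.82)]
paintjar top [([624.0, -198.0, 53.0], 0.61)]
paintjar side [([631.0, -217.0, 50.0], 0.97)]
1.2 [ 125.73778486 -509.73241078  256.31385767] [[0.971, 0.239, 0.0], [0.239, -0.971, -0.0], [0.0, 0.0, -1.0]] 85.18206200481028 [-0.23558252  1.08206359  0.2055077 ]
top [ 359.39760397   -6.99515418 1164.65801004] 474.8148952859783
side [ 492.02439964 -728.26783982  931.83456465] 507.63922078327687
```

View pics/t0.png

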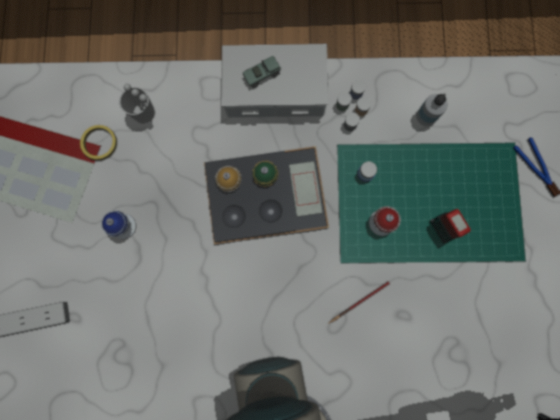

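View pics/s0.png

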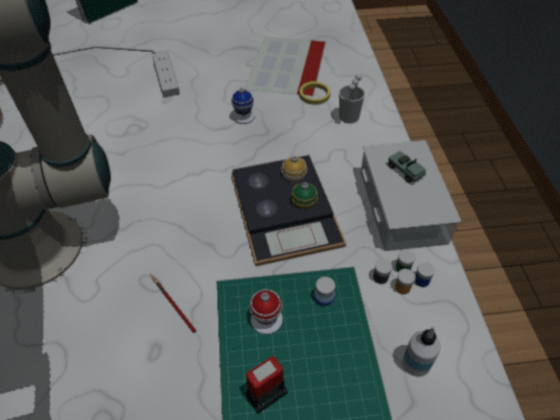

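The top view shows the tray at about (265,195), with free dimples near (233,216) and (270,211). The blue bauble is at (116,224), red at (385,221), the stamp at (453,226) and the jar at (368,171). I'll zoom in to measure them precisely.

```bash
python3 - <<'E'
import cv2
t=cv2.imread('pics/t0.png');s=cv2.imread('pics/s0.png')
import numpy as np
def crop(im,x,y,w,h,k,f):
    c=cv2.resize(im[y:y+h,x:x+w],None,fx=k,fy=k,interpolation=cv2.INTER_CUBIC)
    c=np.clip(c.astype(float)*1.7,0,255).astype(np.uint8); cv2.imwrite('pics/'+f,c)
crop(t,195,138,140,110,5,'t0tray.png')
crop(t,350,150,130,100,6,'t0st.png')
crop(s,225,145,130,120,5,'s0tray.png')
crop(s,215,265,130,148,4,'s0st.png')
E
```

```text
(no output)
```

View pics/t0tray.png

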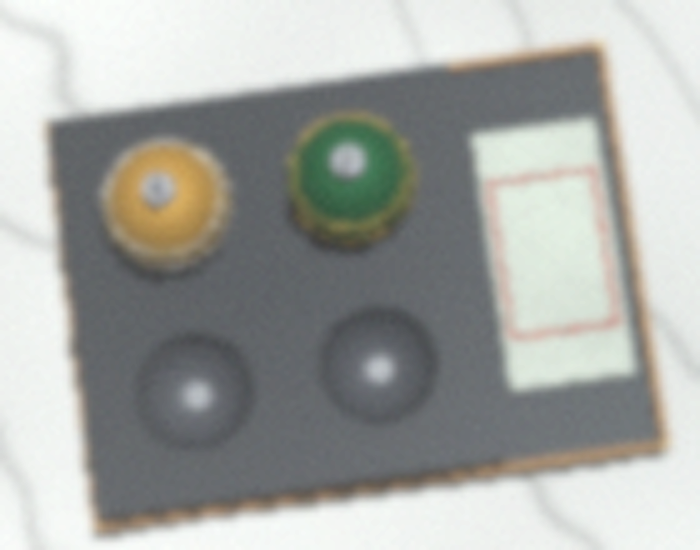

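View pics/t0st.png

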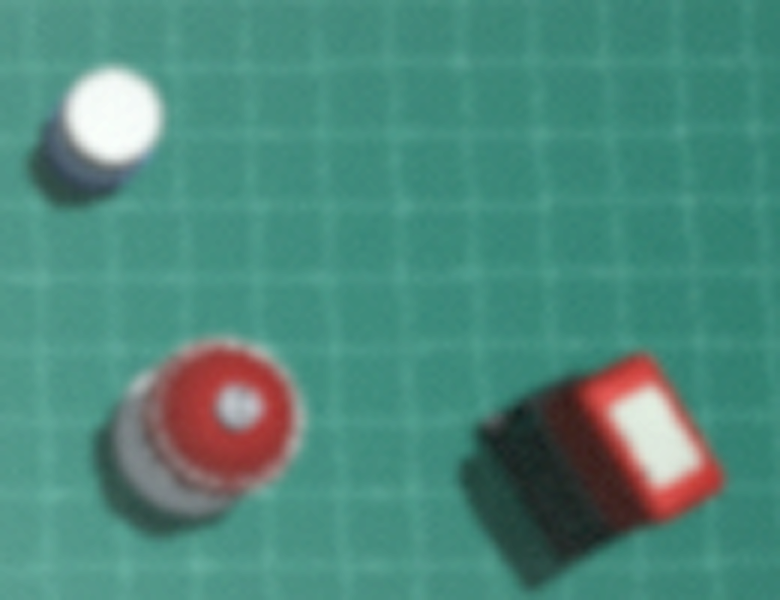

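View pics/s0tray.png

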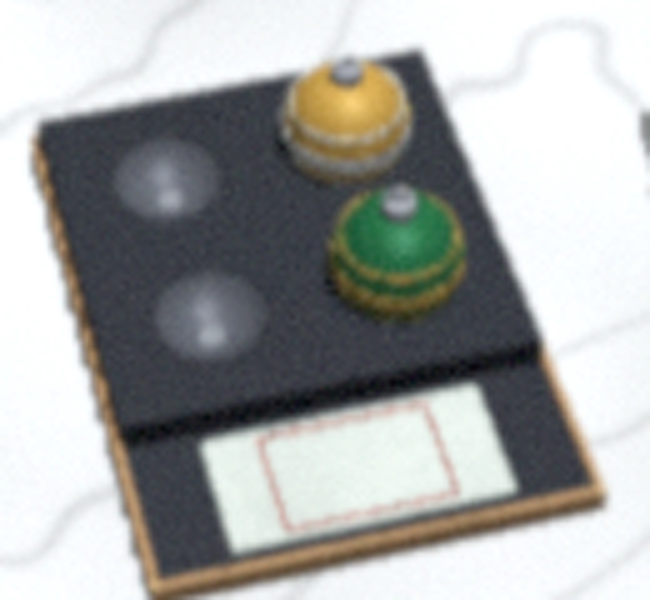

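View pics/s0st.png

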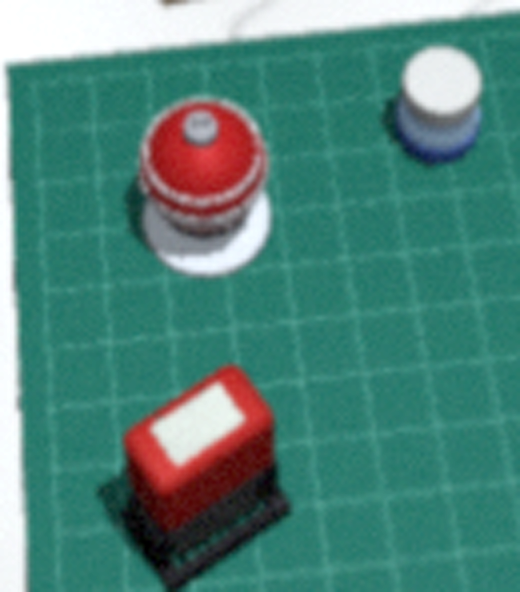

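```bash
cat > fit.py <<'E'
from h import *
from scipy.optimize import least_squares
def U(p,k,ox,oy): p=np.array(p,float); return (p+.5)/k-.5+np.array([ox,oy])
bx=[(40,26),(40,-26),(-40,-26),(-40,26)]; cd=[(65,31),(65,-31),(-65,-31),(-65,31)]
T=U([(487,181),(597,166),(620,322),(512,339),(470,133),(597,118),(637,374),(511,391),(194,391),(379,364),(48,122),(94,517)],5,195,138)
S=U([(425,403),(457,492),(287,531),(260,438),(476,385),(518,489),(233,553),(201,440),(167,179),(210,316),(38,127),(420,50),(541,348),(125,430)],5,225,145)
def mod(p,cam):
    x,y,a,by=p
    L=[(u,v+by,14.5) for u,v in bx+cd]+[(-45,45,28),(-45,-45,28)]
    L+= [(100,100,28),(-100,100,28)] if cam=='top' else [(-100,100,28),(100,100,28),(100,-100,28),(-100,-100,28)]
    L=np.array(L,float);c,s=np.cos(a),np.sin(a)
    return np.c_[x+c*L[:,0]-s*L[:,1],y+s*L[:,0]+c*L[:,1],L[:,2]]
for cams in (['top'],['side'],['top','side']):
    f=lambda p:np.concatenate([(proj(c,mod(p,c))-(T if c=='top' else S)).ravel() for c in cams])
    r=least_squares(f,[570,40,.15,-138],loss='soft_l1')
    print(cams,np.round(r.x,3),'rms px',np.sqrt(np.mean(f(r.x)**2)))
x,y,a,by=r.x;c,s=np.cos(a),np.sin(a)
for n,(u,v) in dict(nA=(-45,45),nB=(-45,-45),gold=(45,45),green=(45,-45),box=(0,by)).items(): print(n,np.round([x+c*u-s*v,y+s*u+c*v],1))
# stamp top face label
T=U([(609,402),(654,385),(705,465),(662,489)],6,350,150).mean(0);S=U([(150,432),(212,384),(245,413),(181,466)],4,215,265).mean(0)
print('stamp', ray('top',*T,110),ray('side',*S,110))
for a_,b_,cam,k,o in [((654,385),(705,465),'top',6,(350,150)),((609,402),(662,489),'top',6,(350,150)),((640,352),(722,478),'top',6,(350,150)),((150,432),(212,384),'side',4,(215,265)),((181,466),(245,413),'side',4,(215,265)),((160,485),(272,410),'side',4,(215,265))]:
    d=ray(cam,*U(b_,k,*o),110)-ray(cam,*U(a_,k,*o),110);print('dir',np.round(np.arctan2(d[1],d[0]),3),np.linalg.norm(d))
E
cat > ball.py <<'E'
from h import *
from scipy.optimize import least_squares
# silhouette fit: sphere r31 color mask bounding
def caps(cam,im,guess):
    # brightness-saturation: cap grey inside colored disc
    pass
E
python3 fit.py
python3 - <<'E'
from h import *
t=cv2.imread('pics/t0.png');s=cv2.imread('pics/s0.png')
def crop(im,x,y,w,h,k):
    c=cv2.resize(im[y:y+h,x:x+w],None,fx=k,fy=k,interpolation=cv2.INTER_CUBIC)
    return np.clip(c.astype(float)*1.7,0,255).astype(np.uint8)
A=[crop(t,365,201,40,40,7),crop(t,97,204,40,40,7),crop(s,245,283,40,40,7),crop(s,223,82,40,40,7)]
cv2.imwrite('pics/b0.png',np.vstack([np.hstack(A[:2]),np.hstack(A[2:])]))
E
```

```text
['top'] [ 5.75427e+02  8.37610e+01  1.35000e-01 -1.38415e+02] rms px 0.32136473803088306
['side'] [ 5.74422e+02  8.33630e+01  1.38000e-01 -1.36000e+02] rms px 0.43372056388252456
['top', 'side'] [ 5.74849e+02  8.35990e+01  1.37000e-01 -1.37286e+02] rms px 0.4712027413238302
nA [524.1 122. ]
nB [536.4  32.9]
gold [613.3 134.3]
green [625.6  45.1]
box [593.6 -52.4]
stamp [ 493.87038992 -390.91540726  110.        ] [ 492.10100271 -388.83349036  110.        ]
dir -2.633 34.51302108858184
dir -2.651 37.058019874222346
dir -2.623 54.720210848316114
dir 0.57 32.940744460540934
dir 0.595 34.60195150839226
dir 0.489 55.845357430721094
```

View pics/b0.png

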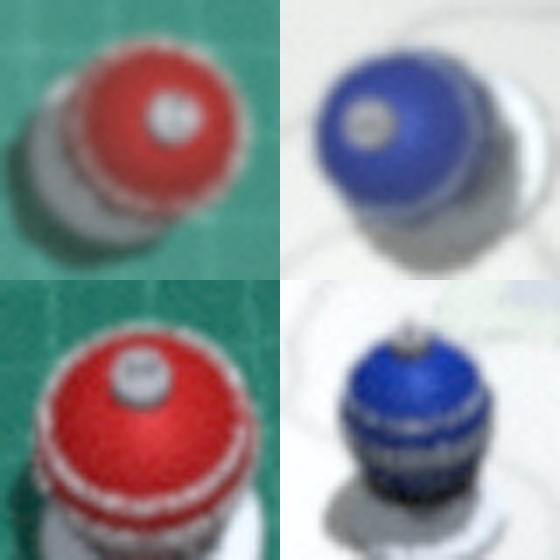

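```bash
python3 - <<'E'
from h import *
def U(p,ox,oy): return ((p[0]+.5)/7-.5+ox,(p[1]+.5)/7-.5+oy)
for n,zc,tc,sc,tb,sb,o1,o2 in [('red',59,(175,118),(140,96),(161,128),(147,154),(365,201),(245,283)),('blue',57,(88,122),(128,63),(122,133),(137,126),(97,204),(223,82))]:
    print(n,'cap',np.round(ray('top',*U(tc,*o1),zc+38),1),np.round(ray('side',*U(sc,*o2),zc+38),1),'ball',np.round(ray('top',*U(tb,*o1),zc),1),np.round(ray('side',*U(sb,*o2),zc),1))
E
```

```text
red cap [ 507.6 -239.5   97. ] [ 507.  -240.4   97. ] ball [ 509.6 -242.9   59. ] [ 507.9 -236.7   59. ]
blue cap [505.3 399.4  95. ] [503.7 396.3  95. ] ball [506.7 402.1  57. ] [505.1 406.3  57. ]
```

Both cameras agree within about 2–3 mm. Red is at about (508, -240.5), blue (505, 400), seats A (524, 122) and B (536.5, 33), box (593.6, -52.4), and the stamp (493, -390) with yaw about 0.52. I'll turn the jaws to a tray diagonal (yaw 0.92), which clears the neighbouring baubles, and go above red.

```bash
cat > go.py <<'E'
import sys
from station import *
import numpy as np
a=[float(v) for v in sys.argv[1:]]
s=get_state();R=np.array(s['tcp_rot']);p=np.array(s['position'])
phi=np.arctan2(R[1,0],R[0,0]); tgt=np.array(a[:3]); new=a[3] if len(a)>3 else phi
d=(new-phi+np.pi)%(2*np.pi)-np.pi
print('t',s['time_s'],'pos',p.round(1),'yaw',round(phi,4),'tilt',R[:,2].round(4),'turn z',round(-d,4),'w',s['gripper_width'],'F',np.round(s['force'],2))
c,sn=np.cos(new),np.sin(new);w=tgt-p
print('shift after turn (tool, m):',np.round(np.array([c*w[0]+sn*w[1],sn*w[0]-c*w[1],-w[2]])/1000,4),' before turn:',np.round(R.T@w/1000,4))
E
python3 go.py 508 -240.5 180 0.92
```

```text
t 1.2 pos [ 125.7 -509.7  256.3] yaw 0.2418 tilt [ 0. -0. -1.] turn z -0.6782 w 85.18206200481028 F [-0.24  1.08  0.21]
shift after turn (tool, m): [0.4458 0.141  0.0763]  before turn: [ 0.4356 -0.1699  0.0763]
```

Call:
{"fn": "drive_tool", "kwargs": {"motion": [[[1,0.0545,-0.0212,0.0095,0,0,0],[1,0.0545,-0.0212,0.0095,0,0,0],[1,0.0545,-0.0212,0.0095,0,0,0],[1,0.0545,-0.0212,0.0095,0,0,0],[1,0.0545,-0.0212,0.0095,0,0,0],[1,0.0545,-0.0212,0.0095,0,0,0],[1,0.0545,-0.0212,0.0095,0,0,0],[1,0.0541,-0.0215,0.0095,0,0,0]]], "squeeze": 22}}

```text
time_s: 2.2
position: [509.5, -239.2, 180.2]
tcp_rot: [[0.971, 0.24, 0.0], [0.24, -0.971, -0.001], [0.0, 0.001, -1.0]]
force: [-0.3, -1.0, 0.1]
gripper_width: 85.5
```

Call:
{"fn": "drive_tool", "kwargs": {"motion": [[[1,0,0,0,0,0,-0.17],[1,0,0,0,0,0,-0.17],[1,0,0,0,0,0,-0.17],[1,0,0,0,0,0,-0.168],[1,0,0,0,0,0,0],[1,0,0,0,0,0,0],[1,0,0,0,0,0,0],[1,0,0,0,0,0,0]]]}}

```text
time_s: 3.2
position: [508.0, -240.5, 180.3]
tcp_rot: [[0.607, 0.795, -0.0], [0.795, -0.607, -0.0], [-0.0, 0.0, -1.0]]
force: [-0.5, -1.1, 0.3]
gripper_width: 85.5
```

```bash
python3 go.py 508 -240.5 68 0.92; python3 -c "
from h import *
snap('side','s1.png');snap('top','t1.png')"
```

```text
t 3.2 pos [ 508.  -240.5  180.3] yaw 0.9188 tilt [-0.e+00 -1.e-04 -1.e+00] turn z -0.0012 w 85.54770981185418 F [-0.48 -1.06  0.32]
shift after turn (tool, m): [0.     0.     0.1123]  before turn: [0.     0.     0.1123]
```

View pics/s1.png

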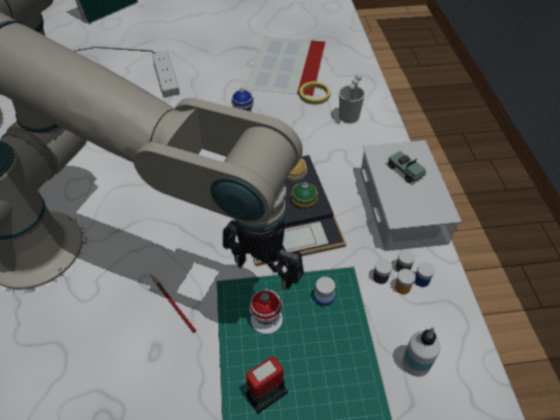

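The gripper stands over the red bauble (side view: bauble at (265,305), fingers at about (262,255)). Going down and closing lightly.

Call:
{"fn": "drive_tool", "kwargs": {"motion": [[[1,0,0,0.03,0,0,0],[1,0,0,0.03,0,0,0],[1,0,0,0.02,0,0,0],[1,0,0,0.014,0,0,0],[1,0,0,0.01,0,0,0],[1,0,0,0.008,0,0,0],[1,0,0,0,0,0,0],[1,0,0,0,0,0,0]]], "squeeze": 22}}

```text
time_s: 4.3
position: [508.3, -240.7, 68.9]
tcp_rot: [[0.606, 0.795, 0.001], [0.795, -0.606, -0.001], [0.0, 0.001, -1.0]]
force: [-0.3, 0.2, -0.2]
gripper_width: 85.2
```

```bash
python3 go.py 508 -240.5 68 0.92; python3 -c "
from h import *
s=snap('side','s2.png');t=snap('top','t2.png')
f=lambda im,x,y:cv2.resize(im[y:y+90,x:x+90,::-1],None,fx=4,fy=4,interpolation=2)
cv2.imwrite('pics/c2.png',np.hstack([f(s,220,250),f(t,340,175)]))"
```

```text
t 4.3 pos [ 508.3 -240.7   68.9] yaw 0.9198 tilt [ 9.e-04 -6.e-04 -1.e+00] turn z -0.0002 w 85.21290731961373 F [-0.33  0.23 -0.21]
shift after turn (tool, m): [-0.0001 -0.0003  0.0009]  before turn: [-0.0001 -0.0003  0.0009]
```

View pics/c2.png

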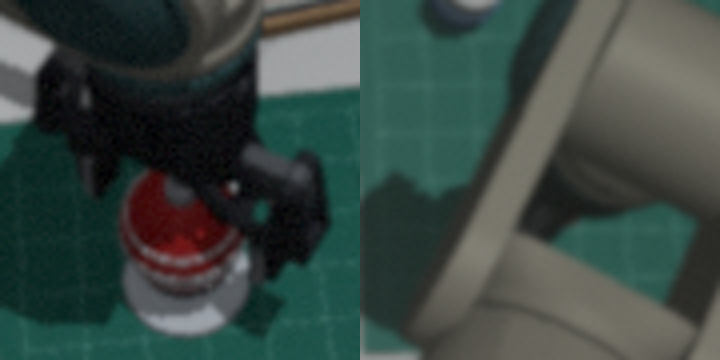

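The bauble sits between the fingers with no contact force. Closing.

Call:
{"fn": "drive_tool", "kwargs": {"motion": [[[0.7,0,0,0,0,0,0],[0.6,0,0,0,0,0,0],[0.5,0,0,0,0,0,0],[0.4,0,0,0,0,0,0],[0.2,0,0,0,0,0,0],[0.0,0,0,0,0,0,0],[0.0,0,0,0,0,0,0],[0.0,0,0,0,0,0,0]]], "squeeze": 22}}

```text
time_s: 5.4
position: [508.2, -240.6, 68.6]
tcp_rot: [[0.606, 0.795, 0.001], [0.795, -0.606, -0.0], [0.0, 0.001, -1.0]]
force: [0.0, -0.0, 3.0]
gripper_width: 60.5
```

Call:
{"fn": "drive_tool", "kwargs": {"motion": [[[0,0,0,-0.003,0,0,0],[0,0,0,-0.006,0,0,0],[0,0,0,-0.01,0,0,0],[0,0,0,-0.02,0,0,0],[0,0,0,-0.02,0,0,0],[0,0,0,-0.02,0,0,0],[0,0,0,-0.02,0,0,0],[0,0,0,-0.011,0,0,0]]]}}

```text
time_s: 6.4
position: [508.3, -240.7, 180.1]
tcp_rot: [[0.606, 0.795, 0.002], [0.795, -0.606, -0.001], [0.0, 0.002, -1.0]]
force: [-0.0, -0.7, -0.3]
gripper_width: 60.7
```

```bash
python3 go.py 536.4 32.9 100 0.92; python3 -c "
from h import *
s=snap('side','s3.png');t=snap('top','t3.png')
f=lambda im,x,y:cv2.resize(im[y:y+110,x:x+90,::-1],None,fx=4,fy=4,interpolation=2)
cv2.imwrite('pics/c3.png',np.hstack([f(s,220,220),f(t,340,175)]))
print(proj('side',[508.3,-240.7,180-9]),proj('side',[508.3,-240.7,180-9+38]))"
```

```text
t 6.4 pos [ 508.3 -240.7  180.1] yaw 0.9198 tilt [ 0.0018 -0.0011 -1.    ] turn z -0.0002 w 60.673635643141495 F [-0.03 -0.69 -0.33]
shift after turn (tool, m): [ 0.2347 -0.1434  0.0801]  before turn: [ 0.2346 -0.1436  0.0798]
[[263.7236056  274.92380055]] [[262.85267368 262.83889092]]
```

View pics/c3.png

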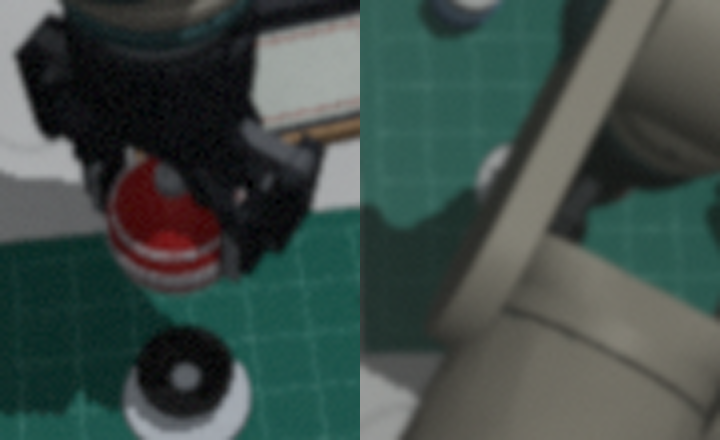

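The red bauble is held cap up, with its centre at TCP−9 mm: the predicted centre (264,275) matches the picture. Carrying it over seat B.

Call:
{"fn": "drive_tool", "kwargs": {"motion": [[[0,0.02,-0.0123,0,0,0,0],[0,0.04,-0.0245,0,0,0,0],[0,0.04,-0.0245,0,0,0,0],[0,0.04,-0.0245,0,0,0,0],[0,0.04,-0.0245,0,0,0,0],[0,0.034,-0.0208,0.01,0,0,0],[0,0.0207,-0.0125,0.03,0,0,0],[0,0,0,0.03,0,0,0]]]}}

```text
time_s: 7.5
position: [535.6, 35.0, 106.7]
tcp_rot: [[0.604, 0.797, -0.001], [0.797, -0.604, 0.0], [-0.0, -0.001, -1.0]]
force: [0.2, -0.9, -1.3]
gripper_width: 60.5
```

Call:
{"fn": "drive_tool", "kwargs": {"motion": [[[0,0,0,0.02,0,0,0],[0,0,0,0.01,0,0,0],[0,0,0,0,0,0,0],[0,0,0,0,0,0,0],[0,0,0,0,0,0,0],[0,0,0,0,0,0,0],[0,0,0,0,0,0,0],[0,0,0,0,0,0,0]]]}}

```text
time_s: 8.5
position: [536.0, 33.2, 78.3]
tcp_rot: [[0.606, 0.795, 0.0], [0.795, -0.606, -0.0], [-0.0, 0.0, -1.0]]
force: [-0.0, -0.3, -0.5]
gripper_width: 60.9
```

```bash
python3 go.py 536.4 32.9 54 0.92; python3 -c "
from h import *
s=snap('side','s4.png');t=snap('top','t4.png')
f=lambda im,x,y:cv2.resize(im[y:y+110,x:x+90,::-1],None,fx=4,fy=4,interpolation=2)
cv2.imwrite('pics/c4.png',np.hstack([f(s,220,140),f(t,220,150)]))
print(proj('side',[536.4,32.9,71]))"
```

```text
t 8.5 pos [536.   33.2  78.3] yaw 0.9198 tilt [ 1.e-04 -1.e-04 -1.e+00] turn z -0.0002 w 60.87705002209416 F [-0.02 -0.28 -0.53]
shift after turn (tool, m): [-0.      0.0005  0.0243]  before turn: [-0.      0.0005  0.0243]
[[266.41594478 195.64349873]]
```

View pics/c4.png

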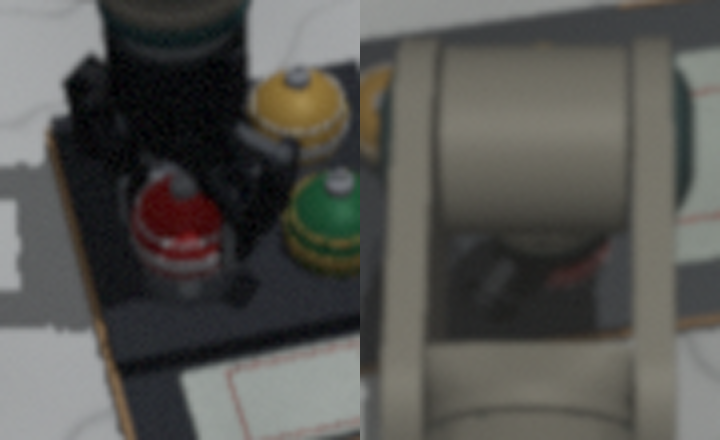

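Red is above dimple B and clear of gold and green. Lowering slowly.

Call:
{"fn": "drive_tool", "kwargs": {"motion": [[[0,0,0.0005,0.008,0,0,0],[0,0,0,0.006,0,0,0],[0,0,0,0.004,0,0,0],[0,0,0,0.002,0,0,0],[0,0,0,0.002,0,0,0],[0,0,0,0,0,0,0],[0,0,0,0,0,0,0],[0,0,0,0,0,0,0]]]}}

```text
time_s: 9.6
position: [536.5, 32.9, 56.4]
tcp_rot: [[0.606, 0.795, 0.0], [0.795, -0.606, -0.0], [0.0, 0.0, -1.0]]
force: [-0.1, 0.3, -0.4]
gripper_width: 61.0
```

Call:
{"fn": "drive_tool", "kwargs": {"motion": [[[0,0,0,0.0005,0,0,0],[0,0,0,0.0005,0,0,0],[0,0,0,0.0005,0,0,0],[0,0,0,0.0005,0,0,0],[0,0,0,0.0005,0,0,0],[0,0,0,0,0,0,0],[0,0,0,0,0,0,0],[0,0,0,0,0,0,0]]]}}

```text
time_s: 10.6
position: [536.5, 32.8, 54.1]
tcp_rot: [[0.606, 0.795, 0.001], [0.795, -0.606, -0.0], [0.0, 0.001, -1.0]]
force: [-1.9, -2.4, 5.7]
gripper_width: 60.8
```

```bash
python3 go.py 536.4 32.9 54 0.92; python3 -c "
from h import *
s=snap('side','s5.png')
f=lambda im,x,y:cv2.resize(im[y:y+110,x:x+90,::-1],None,fx=5,fy=5,interpolation=2)
cv2.imwrite('pics/c5.png',f(s,220,140))
print(proj('side',[536.4,32.9,45]))"
```

```text
t 10.6 pos [536.5  32.8  54.1] yaw 0.9198 tilt [ 5.e-04 -3.e-04 -1.e+00] turn z -0.0002 w 60.81808770487615 F [-1.88 -2.35  5.75]
shift after turn (tool, m): [-0.     -0.0002  0.0001]  before turn: [-0.     -0.0002  0.0001]
[[266.81079826 203.11799974]]
```

View pics/c5.png

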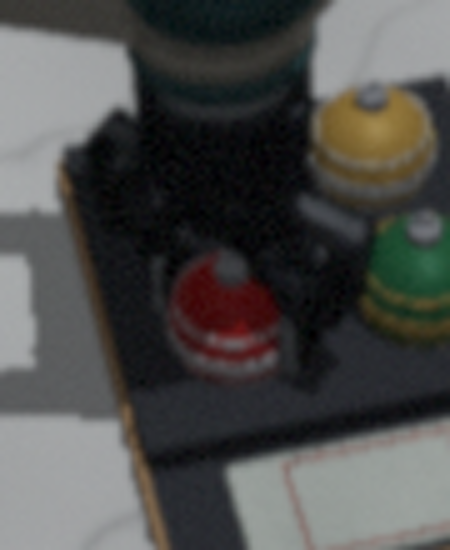

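It touches the dimple with 5.7 N and a sideways push toward −x, −y. I'll ease up 0.5 mm, move 1.3 mm that way, then let go slightly.

Call:
{"fn": "drive_tool", "kwargs": {"motion": [[[0,0,0,-0.0005,0,0,0],[0,-0.0007,0,0,0,0,0],[0,-0.0006,0,0,0,0,0],[0,0,0,0,0,0,0],[0,0,0,0,0,0,0],[0,0,0,0,0,0,0],[0,0,0,0,0,0,0],[0,0,0,0,0,0,0]]]}}

```text
time_s: 11.65
position: [536.0, 32.3, 54.4]
tcp_rot: [[0.606, 0.796, 0.001], [0.796, -0.606, 0.001], [0.001, 0.0, -1.0]]
force: [3.7, 2.5, 1.0]
gripper_width: 60.6
```

Call:
{"fn": "drive_tool", "kwargs": {"motion": [[[0.45,0,0,0,0,0,0],[0.5,0,0,0,0,0,0],[0.55,0,0,0,0,0,0],[0.6,0,0,0,0,0,0],[0.7,0,0,0,0,0,0],[0.75,0,0,0,0,0,0],[0.75,0,0,0,0,0,0],[0.75,0,0,0,0,0,0]]]}}

```text
time_s: 12.65
position: [535.6, 31.9, 54.3]
tcp_rot: [[0.606, 0.795, 0.0], [0.795, -0.606, -0.0], [-0.0, 0.0, -1.0]]
force: [-0.1, -0.8, -0.2]
gripper_width: 74.8
```

Call:
{"fn": "drive_tool", "kwargs": {"motion": [[[0.75,0,0,-0.005,0,0,0],[0.75,0,0,-0.01,0,0,0],[0.75,0,0,-0.02,0,0,0],[0.75,0,0,-0.03,0,0,0],[0.75,0,0,-0.04,0,0,0],[1,0,0,-0.04,0,0,0],[1,0,0,0,0,0,0],[1,0,0,0,0,0,0]]]}}

```text
time_s: 13.65
position: [535.4, 31.9, 199.1]
tcp_rot: [[0.606, 0.795, -0.0], [0.795, -0.606, -0.0], [-0.0, -0.0, -1.0]]
force: [-0.7, -0.1, -0.6]
gripper_width: 85.4
```

```bash
python3 go.py 505 400 190 0.92; python3 -c "
from h import *
s=snap('side','s6.png')
f=lambda im,x,y:cv2.resize(im[y:y+110,x:x+90,::-1],None,fx=5,fy=5,interpolation=2)
cv2.imwrite('pics/c6.png',f(s,220,140))
print(proj('side',[[535.4,32.3,43],[535.4,32.3,81]]))"
```

```text
t 13.65 pos [535.4  31.9 199.1] yaw 0.9198 tilt [-2.e-04 -0.e+00 -1.e+00] turn z -0.0002 w 85.40316863586864 F [-0.69 -0.06 -0.62]
shift after turn (tool, m): [ 0.2745 -0.2472  0.0091]  before turn: [ 0.2744 -0.2472  0.0091]
[[266.43473597 203.9205692 ]
 [265.84407494 192.93964106]]
```

View pics/c6.png

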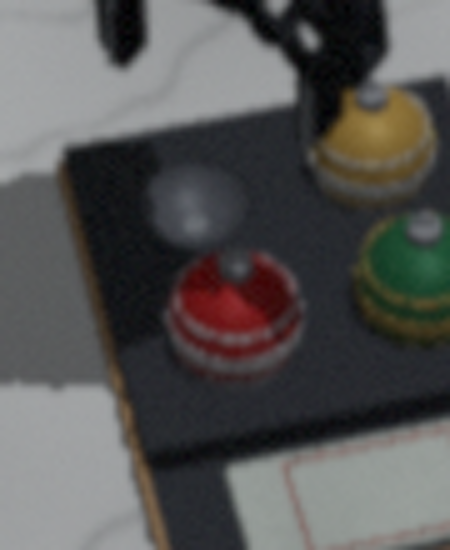

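Red is seated cap up in dimple B, with its cap at about (267,192) as predicted. On to blue.

Call:
{"fn": "drive_tool", "kwargs": {"motion": [[[1,0.0343,-0.0309,0,0,0,0],[1,0.0343,-0.0309,0,0,0,0],[1,0.0343,-0.0309,0,0,0,0],[1,0.0343,-0.0309,0,0,0,0],[1,0.0343,-0.0309,0,0,0,0],[1,0.0343,-0.0309,0,0,0,0],[1,0.0343,-0.0309,0,0,0,0],[1,0.0343,-0.0309,0,0,0,0]]]}}

```text
time_s: 14.7
position: [504.5, 401.1, 197.5]
tcp_rot: [[0.606, 0.795, -0.002], [0.795, -0.606, -0.002], [-0.003, -0.001, -1.0]]
force: [0.9, -1.0, -0.0]
gripper_width: 85.4
```

Call:
{"fn": "drive_tool", "kwargs": {"motion": [[[1,0,0,0.03,0,0,0],[1,0,0,0.03,0,0,0],[1,0,0,0.02,0,0,0],[1,0,0,0,0,0,0],[1,0,0,0,0,0,0],[1,0,0,0,0,0,0],[1,0,0,0,0,0,0],[1,0,0,0,0,0,0]]]}}

```text
time_s: 15.7
position: [505.3, 400.0, 119.7]
tcp_rot: [[0.606, 0.795, 0.001], [0.795, -0.606, 0.0], [0.001, 0.0, -1.0]]
force: [-1.8, -0.8, -0.5]
gripper_width: 85.4
```

```bash
python3 go.py 505 399.8 66 0.92; python3 -c "
from h import *
s=snap('side','s7.png');t=snap('top','t7.png')
f=lambda im,x,y:cv2.resize(im[y:y+80,x:x+70,::-1],None,fx=5,fy=5,interpolation=2)
cv2.imwrite('pics/c7.png',np.hstack([f(s,208,60),f(t,80,190)]))"
```

```text
t 15.7 pos [505.3 400.  119.7] yaw 0.9198 tilt [ 6.e-04  3.e-04 -1.e+00] turn z -0.0002 w 85.40495532952072 F [-1.78 -0.83 -0.46]
shift after turn (tool, m): [-0.0004 -0.0001  0.0537]  before turn: [-0.0004 -0.0001  0.0537]
```

View pics/c7.png

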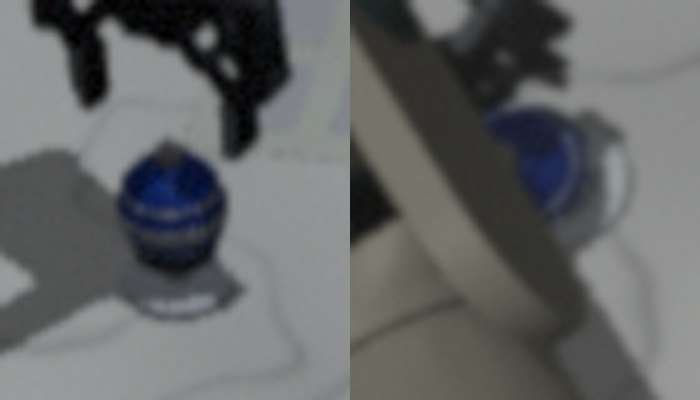

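The fingers straddle blue (tips midpoint u≈167, ball centre u≈172 in the crop). Going down and closing.

Call:
{"fn": "drive_tool", "kwargs": {"motion": [[[1,0,0,0.015,0,0,0],[1,0,0,0.015,0,0,0],[1,0,0,0.012,0,0,0],[1,0,0,0.007,0,0,0],[1,0,0,0.005,0,0,0],[1,0,0,0,0,0,0],[1,0,0,0,0,0,0],[0.8,0,0,0,0,0,0]]], "squeeze": 22}}

```text
time_s: 16.8
position: [505.4, 400.1, 65.8]
tcp_rot: [[0.606, 0.796, 0.001], [0.796, -0.606, 0.0], [0.001, 0.0, -1.0]]
force: [0.1, -0.1, 0.3]
gripper_width: 77.1
```

Call:
{"fn": "drive_tool", "kwargs": {"motion": [[[0.7,0,0,0,0,0,0],[0.6,0,0,0,0,0,0],[0.5,0,0,0,0,0,0],[0.4,0,0,0,0,0,0],[0.2,0,0,0,0,0,0],[0.0,0,0,0,0,0,0],[0.0,0,0,0,0,0,0],[0.0,0,0,0,0,0,0]]]}}

```text
time_s: 17.8
position: [505.3, 400.1, 65.5]
tcp_rot: [[0.606, 0.795, 0.0], [0.795, -0.606, 0.0], [0.0, 0.0, -1.0]]
force: [-0.6, 1.0, 3.3]
gripper_width: 60.2
```

Call:
{"fn": "drive_tool", "kwargs": {"motion": [[[0,0,0,-0.003,0,0,0],[0,0,0,-0.006,0,0,0],[0,0,0,-0.01,0,0,0],[0,0,0,-0.02,0,0,0],[0,0,0,-0.02,0,0,0],[0,0,0,-0.02,0,0,0],[0,0,0,-0.02,0,0,0],[0,0,0,-0.011,0,0,0]]]}}

```text
time_s: 18.8
position: [505.6, 400.2, 177.4]
tcp_rot: [[0.606, 0.796, 0.002], [0.796, -0.606, 0.001], [0.002, 0.001, -1.0]]
force: [-0.2, -0.1, -1.0]
gripper_width: 60.5
```

```bash
python3 go.py 523.3 121.2 80 0.92; python3 -c "
from h import *
s=snap('side','s8.png')
f=lambda im,x,y:cv2.resize(im[y:y+100,x:x+80,::-1],None,fx=5,fy=5,interpolation=2)
cv2.imwrite('pics/c8.png',f(s,200,30))
p=get_state()['position'];print((proj('side',[[p[0],p[1],p[2]-9],[p[0],p[1],p[2]+29]])-[200,30])*5)"
```

```text
t 18.8 pos [505.6 400.2 177.4] yaw 0.9199 tilt [ 0.0018  0.0012 -1.    ] turn z -0.0001 w 60.4989462760095 F [-0.22 -0.1  -0.98]
shift after turn (tool, m): [-0.2112  0.1832  0.0974]  before turn: [-0.2114  0.1831  0.0971]
[[197.44764978 180.12610754]
 [191.85549612 116.08158166]]
```

View pics/c8.png

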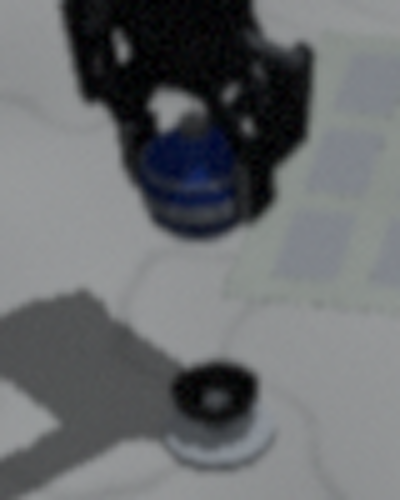

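Blue is held cap up (ball bottom at v≈237 in the crop, as predicted). Carrying it to seat A, applying the ~0.8 mm correction learned from red.

Call:
{"fn": "drive_tool", "kwargs": {"motion": [[[0,-0.018,0.0156,0,0,0,0],[0,-0.036,0.0312,0,0,0,0],[0,-0.036,0.0312,0,0,0,0],[0,-0.036,0.0312,0,0,0,0],[0,-0.036,0.0312,0,0,0,0],[0,-0.031,0.0268,0.01,0,0,0],[0,-0.0184,0.0159,0.03,0,0,0],[0,0,0,0.03,0,0,0]]]}}

```text
time_s: 19.85
position: [522.7, 119.0, 104.3]
tcp_rot: [[0.608, 0.794, -0.0], [0.794, -0.608, -0.0], [-0.0, 0.0, -1.0]]
force: [0.4, 1.5, -1.1]
gripper_width: 60.7
```

Call:
{"fn": "drive_tool", "kwargs": {"motion": [[[0,0,0,0.02,0,0,0],[0,0,0,0.008,0,0,0],[0,0,0,0,0,0,0],[0,0,0,0,0,0,0],[0,0,0,0,0,0,0],[0,0,0,0,0,0,0],[0,0,0,0,0,0,0],[0,0,0,0,0,0,0]]]}}

```text
time_s: 20.85
position: [522.8, 120.8, 77.3]
tcp_rot: [[0.606, 0.795, 0.0], [0.795, -0.606, -0.0], [0.0, 0.0, -1.0]]
force: [-0.7, 0.3, 0.4]
gripper_width: 60.9
```

```bash
python3 go.py 523.3 121.2 54.5 0.92; python3 -c "
from h import *
s=snap('side','s9.png')
f=lambda im,x,y:cv2.resize(im[y:y+110,x:x+90,::-1],None,fx=5,fy=5,interpolation=2)
cv2.imwrite('pics/c9.png',f(s,220,110))"
```

```text
t 20.85 pos [522.8 120.8  77.3] yaw 0.9198 tilt [ 1.e-04 -1.e-04 -1.e+00] turn z -0.0002 w 60.949485369575804 F [-0.69  0.28  0.41]
shift after turn (tool, m): [0.0006 0.0002 0.0228]  before turn: [0.0006 0.0002 0.0228]
```

View pics/c9.png

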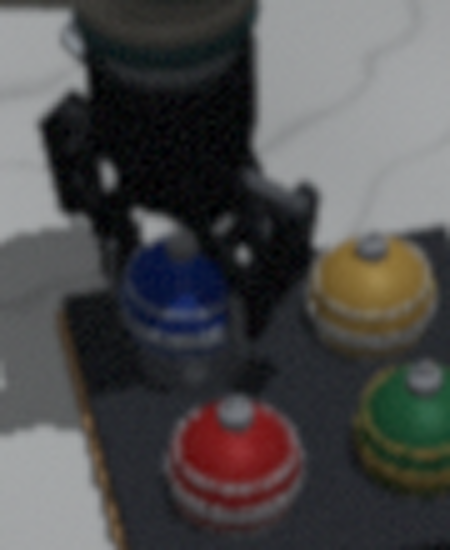

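Blue is above dimple A and clear of the others. Lowering.

Call:
{"fn": "drive_tool", "kwargs": {"motion": [[[0,0,0,0.008,0,0,0],[0,0,0,0.006,0,0,0],[0,0,0,0.004,0,0,0],[0,0,0,0.002,0,0,0],[0,0,0,0.001,0,0,0],[0,0,0,0.0005,0,0,0],[0,0,0,0,0,0,0],[0,0,0,0,0,0,0]]]}}

```text
time_s: 21.9
position: [522.8, 120.8, 55.9]
tcp_rot: [[0.606, 0.795, 0.0], [0.795, -0.606, -0.0], [0.0, 0.0, -1.0]]
force: [0.0, 0.4, 0.5]
gripper_width: 60.8
```

Call:
{"fn": "drive_tool", "kwargs": {"motion": [[[0,0,0,0.0005,0,0,0],[0,0,0,0.0005,0,0,0],[0,0,0,0.0005,0,0,0],[0,0,0,0,0,0,0],[0,0,0,0,0,0,0],[0,0,0,0,0,0,0],[0,0,0,0,0,0,0],[0,0,0,0,0,0,0]]]}}

```text
time_s: 22.9
position: [522.8, 120.8, 54.3]
tcp_rot: [[0.606, 0.795, 0.0], [0.795, -0.606, -0.0], [-0.0, 0.0, -1.0]]
force: [-0.2, -0.3, -0.7]
gripper_width: 60.5
```

Call:
{"fn": "drive_tool", "kwargs": {"motion": [[[0,0,0,0.0005,0,0,0],[0,0,0,0.0005,0,0,0],[0,0,0,0.0004,0,0,0],[0,0,0,0,0,0,0],[0,0,0,0,0,0,0],[0,0,0,0,0,0,0],[0,0,0,0,0,0,0],[0,0,0,0,0,0,0]]]}}

```text
time_s: 23.9
position: [523.1, 120.9, 53.2]
tcp_rot: [[0.606, 0.795, 0.001], [0.795, -0.606, 0.0], [0.001, 0.001, -1.0]]
force: [2.3, 1.3, 3.0]
gripper_width: 60.9
```

Gentle contact at 3 N. Letting go.

Call:
{"fn": "drive_tool", "kwargs": {"motion": [[[0.45,0,0,0,0,0,0],[0.5,0,0,0,0,0,0],[0.55,0,0,0,0,0,0],[0.6,0,0,0,0,0,0],[0.7,0,0,0,0,0,0],[0.75,0,0,0,0,0,0],[0.75,0,0,0,0,0,0],[0.75,0,0,0,0,0,0]]]}}

```text
time_s: 24.9
position: [522.8, 120.8, 52.9]
tcp_rot: [[0.606, 0.795, -0.0], [0.795, -0.606, -0.0], [-0.0, 0.0, -1.0]]
force: [0.7, -0.0, -0.5]
gripper_width: 74.8
```

Call:
{"fn": "drive_tool", "kwargs": {"motion": [[[0.75,0,0,-0.005,0,0,0],[0.75,0,0,-0.01,0,0,0],[0.75,0,0,-0.02,0,0,0],[0.75,0,0,-0.03,0,0,0],[0.75,0,0,-0.04,0,0,0],[1,0,0,-0.05,0,0,0],[1,0,0,0,0,0,0],[1,0,0,0,0,0,0]]]}}

```text
time_s: 25.9
position: [522.6, 120.8, 207.8]
tcp_rot: [[0.606, 0.796, -0.0], [0.796, -0.606, -0.0], [-0.0, 0.0, -1.0]]
force: [-0.7, -0.7, -0.2]
gripper_width: 85.5
```

```bash
python3 go.py 493 -390 200 0.52; python3 -c "
from h import *
s=snap('side','s10.png')
f=lambda im,x,y:cv2.resize(im[y:y+110,x:x+90,::-1],None,fx=5,fy=5,interpolation=2)
cv2.imwrite('pics/c10.png',f(s,220,120))"
```

```text
t 25.9 pos [522.6 120.8 207.8] yaw 0.9198 tilt [-0.e+00 -1.e-04 -1.e+00] turn z 0.3998 w 85.52153107790721 F [-0.73 -0.7  -0.21]
shift after turn (tool, m): [-0.2795  0.4286  0.0078]  before turn: [-0.4243  0.286   0.0078]
```

View pics/c10.png

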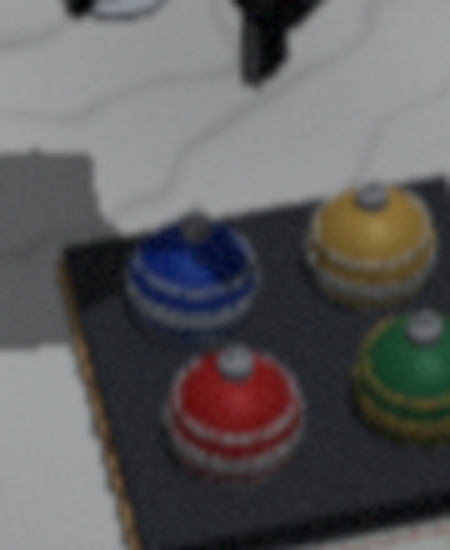

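All four baubles are in their dimples, caps up. Now the stamp.

Call:
{"fn": "drive_tool", "kwargs": {"motion": [[[1,-0.047,0.0317,0,0,0,0],[1,-0.047,0.0317,0,0,0,0],[1,-0.047,0.0317,0,0,0,0],[1,-0.047,0.0317,0,0,0,0],[1,-0.047,0.0317,0,0,0,0],[1,-0.047,0.0317,0,0,0,0],[1,-0.047,0.0317,0,0,0,0],[1,-0.047,0.0317,0,0,0,0]]]}}

```text
time_s: 26.95
position: [495.8, -333.4, 206.2]
tcp_rot: [[0.606, 0.795, -0.002], [0.795, -0.606, 0.002], [0.0, -0.003, -1.0]]
force: [0.0, 0.9, 0.6]
gripper_width: 85.4
```

Call:
{"fn": "drive_tool", "kwargs": {"motion": [[[1,-0.0483,0.0324,0,0,0,0],[1,0,0,0,0,0,0.14],[1,0,0,0,0,0,0.14],[1,0,0,0.02,0,0,0.12],[1,0,0,0.02,0,0,0],[1,0,0,0,0,0,0],[1,0,0,0,0,0,0],[1,0,0,0,0,0,0]]]}}

```text
time_s: 27.95
position: [493.5, -390.2, 169.0]
tcp_rot: [[0.868, 0.497, 0.001], [0.497, -0.868, -0.001], [0.001, 0.002, -1.0]]
force: [-0.6, 0.0, 0.6]
gripper_width: 84.9
```

```bash
python3 go.py 493 -390 95 0.52; python3 -c "
from h import *
s=snap('side','s11.png')
f=lambda im,x,y:cv2.resize(im[y:y+110,x:x+90,::-1],None,fx=5,fy=5,interpolation=2)
cv2.imwrite('pics/c11.png',f(s,220,305))"
```

```text
t 27.95 pos [ 493.5 -390.2  169. ] yaw 0.5205 tilt [ 0.0013 -0.0012 -1.    ] turn z 0.0005 w 84.88113340066201 F [-0.58  0.01  0.56]
shift after turn (tool, m): [-0.0003 -0.0004  0.074 ]  before turn: [-0.0004 -0.0005  0.074 ]
```

View pics/c11.png

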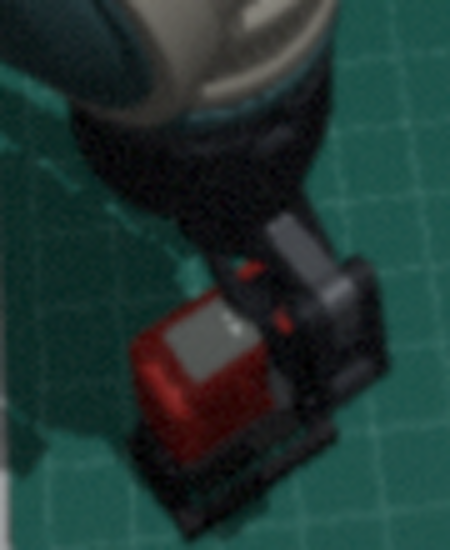

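Aligned with the red grip. Going down and grasping.

Call:
{"fn": "drive_tool", "kwargs": {"motion": [[[1,0,0,0.02,0,0,0],[1,0,0,0.02,0,0,0],[1,0,0,0.015,0,0,0],[1,0,0,0.012,0,0,0],[1,0,0,0.006,0,0,0],[1,0,0,0,0,0,0],[0.6,0,0,0,0,0,0],[0.2,0,0,0,0,0,0]]], "squeeze": 40}}

```text
time_s: 29.0
position: [493.4, -390.2, 95.6]
tcp_rot: [[0.868, 0.497, 0.001], [0.497, -0.868, -0.001], [0.0, 0.001, -1.0]]
force: [-0.5, -0.2, -0.4]
gripper_width: 52.2
```

Call:
{"fn": "drive_tool", "kwargs": {"motion": [[[0.1,0,0,0,0,0,0],[0,0,0,0,0,0,0],[-0.1,0,0,0,0,0,0],[-0.2,0,0,0,0,0,0],[-0.4,0,0,0,0,0,0],[-0.5,0,0,0,0,0,0],[-0.5,0,0,0,0,0,0],[-0.5,0,0,0,0,0,0]]]}}

```text
time_s: 30.0
position: [493.2, -390.0, 95.0]
tcp_rot: [[0.868, 0.497, 0.0], [0.497, -0.868, -0.0], [0.0, 0.0, -1.0]]
force: [-0.3, -1.0, 2.0]
gripper_width: 34.0
```

Call:
{"fn": "drive_tool", "kwargs": {"motion": [[[-0.5,0,0,-0.003,0,0,0],[-0.5,0,0,-0.006,0,0,0],[-0.5,0,0,-0.01,0,0,0],[-0.5,0,0,-0.02,0,0,0],[-0.5,0,0,-0.03,0,0,0],[-0.5,0,0,-0.021,0,0,0],[-0.5,0,0,0,0,0,0],[-0.5,0,0,0,0,0,0]]]}}

```text
time_s: 31.0
position: [492.9, -389.8, 184.3]
tcp_rot: [[0.868, 0.497, -0.001], [0.497, -0.868, 0.001], [-0.0, -0.001, -1.0]]
force: [-0.2, -0.8, -1.4]
gripper_width: 33.9
```

```bash
python3 go.py 593.6 -52.4 180 0.137; python3 -c "
from h import *
s=snap('side','s12.png');t=snap('top','t12.png')
f=lambda im,x,y:cv2.resize(im[y:y+110,x:x+90,::-1],None,fx=5,fy=5,interpolation=2)
cv2.imwrite('pics/c12.png',np.hstack([f(s,220,270)]))
p=get_state()['position'];R=np.array(get_state()['tcp_rot'])
X=np.array([p+R@np.array([x,y,93+0.]) for x in(-33,33) for y in (-21,21)]);print((proj('side',X)-[220,270])*5)"
```

```text
t 31.0 pos [ 492.9 -389.8  184.3] yaw 0.5198 tilt [-7.e-04  5.e-04 -1.e+00] turn z 0.3828 w 33.8949446965085 F [-0.24 -0.81 -1.36]
shift after turn (tool, m): [ 0.1458 -0.3205  0.0043]  before turn: [ 0.255  -0.2428  0.0045]
[[108.14447768 535.09594217]
 [178.47324115 634.82393472]
 [265.73487914 425.24753972]
 [338.12629229 519.45942581]]
```

View pics/c12.png

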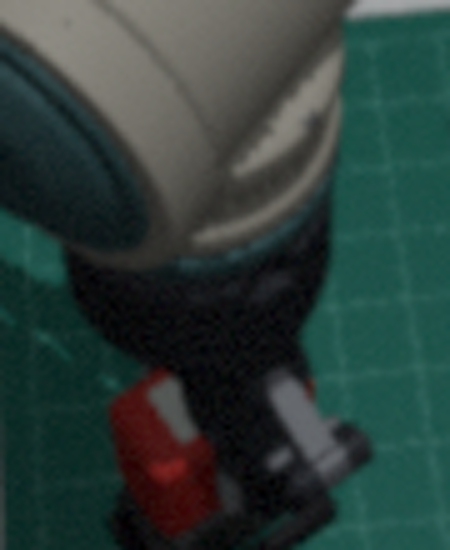

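```bash
python3 -c "
from h import *
s=cv2.imread('pics/s12.png')
c=np.clip(cv2.resize(s[345:415,225:305],None,fx=8,fy=8,interpolation=2).astype(float)*2.2,0,255).astype(np.uint8)
p=get_state()['position'];R=np.array(get_state()['tcp_rot'])
X=np.array([p+R@np.array([x,y,93.]) for x,y in((-33,-21),(-33,21),(33,21),(33,-21))])
q=((proj('side',X)-[225,345]+.5)*8-.5);print(q)
for a in q: cv2.drawMarker(c,(int(a[0]),int(a[1])),(0,255,255),0,14,1)
cv2.imwrite('pics/c12b.png',c)"
```

```text
[[136.53116429 259.65350747]
 [249.05718584 419.21829555]
 [504.50206766 234.6350813 ]
 [388.67580663  83.89606355]]
```

View pics/c12b.png

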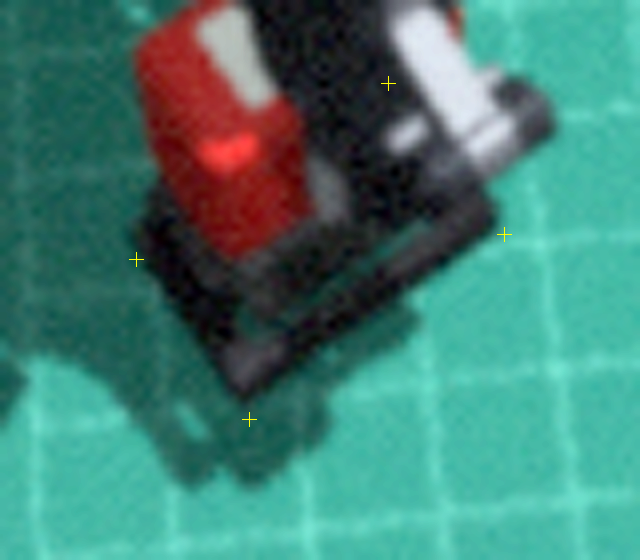

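The stamp is held upright, and its foot corners at about (243,400) and (497,222) are near the prediction. Carrying it over the box and turning it square to the tray.

Call:
{"fn": "drive_tool", "kwargs": {"motion": [[[-0.5,0.018,-0.0172,0,0,0,0],[-0.5,0.036,-0.0343,0,0,0,0],[-0.5,0.036,-0.0343,0,0,0,0],[-0.5,0.036,-0.0343,0,0,0,0],[-0.5,0.036,-0.0343,0,0,0,0],[-0.5,0.036,-0.0343,0,0,0,0],[-0.5,0.036,-0.0343,0,0,0,0],[-0.5,0.021,-0.0198,0,0,0,0]]]}}

```text
time_s: 32.1
position: [593.8, -48.9, 184.4]
tcp_rot: [[0.867, 0.499, -0.001], [0.499, -0.867, 0.001], [-0.0, -0.001, -1.0]]
force: [-0.0, 0.4, -1.2]
gripper_width: 33.6
```

Call:
{"fn": "drive_tool", "kwargs": {"motion": [[[-0.5,0,0,0,0,0,0.13],[-0.5,0,0,0.01,0,0,0.13],[-0.5,0,0,0.02,0,0,0.123],[-0.5,0,0,0.02,0,0,0],[-0.5,0,0,0,0,0,0],[-0.5,0,0,0,0,0,0],[-0.5,0,0,0,0,0,0],[-0.5,0,0,0,0,0,0]]]}}

```text
time_s: 33.1
position: [594.2, -52.6, 135.6]
tcp_rot: [[0.991, 0.136, 0.001], [0.136, -0.991, -0.0], [0.001, 0.0, -1.0]]
force: [0.4, -0.4, -1.2]
gripper_width: 33.2
```

```bash
python3 go.py 593.6 -52.4 112 0.137; python3 -c "
from h import *
s=snap('side','s13.png')
c=np.clip(cv2.resize(s[190:270,225:345,::-1],None,fx=6,fy=6,interpolation=2).astype(float)*1.8,0,255).astype(np.uint8)
p=get_state()['position'];R=np.array(get_state()['tcp_rot'])
X=np.array([p+R@np.array([x,y,93.]) for x,y in((-33,-21),(-33,21),(33,21),(33,-21))])
q=((proj('side',X)-[225,190]+.5)*6-.5);print(q)
for a in q: cv2.drawMarker(c,(int(a[0]),int(a[1])),(0,255,255),0,14,1)
cv2.imwrite('pics/c13.png',c)"
```

```text
t 33.1 pos [594.2 -52.6 135.6] yaw 0.1368 tilt [ 1.2e-03 -3.0e-04 -1.0e+00] turn z -0.0002 w 33.174466095115186 F [ 0.36 -0.36 -1.18]
shift after turn (tool, m): [-0.0005 -0.0003  0.0236]  before turn: [-0.0005 -0.0003  0.0236]
[[331.6260322  220.65279392]
 [360.55101846 309.08576156]
 [535.56434125 271.12925363]
 [502.80480951 184.31611055]]
```

View pics/c13.png

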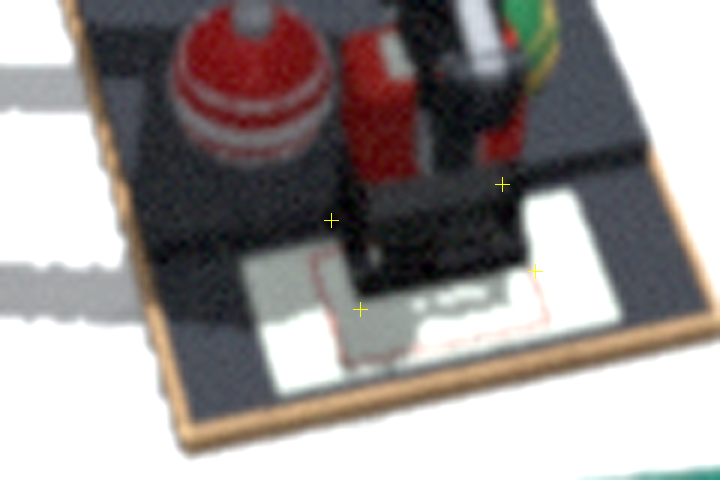

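Call:
{"fn": "drive_tool", "kwargs": {"motion": [[[-0.5,-0.0005,-0.0003,0.008,0,0,0],[-0.5,0,0,0.006,0,0,0],[-0.5,0,0,0.004,0,0,0],[-0.5,0,0,0.003,0,0,0],[-0.5,0,0,0.002,0,0,0],[-0.5,0,0,0,0,0,0],[-0.5,0,0,0,0,0,0],[-0.5,0,0,0,0,0,0]]]}}

```text
time_s: 34.15
position: [593.4, -52.4, 112.1]
tcp_rot: [[0.991, 0.136, 0.0], [0.136, -0.991, -0.0], [0.0, 0.0, -1.0]]
force: [-0.9, 0.8, -0.9]
gripper_width: 33.7
```

```bash
cat > chk.py <<'E'
from h import *
import sys
s=snap('side',sys.argv[1]+'.png')
c=np.clip(cv2.resize(s[190:270,225:345,::-1],None,fx=6,fy=6,interpolation=2).astype(float)*1.8,0,255).astype(np.uint8)
st=get_state();p=st['position'];R=np.array(st['tcp_rot']);print(p,st['force'])
X=np.array([p+R@np.array([x,y,93.]) for x,y in((-33,21),(33,21))])
q=((proj('side',X)-[225,190]+.5)*6-.5);print('foot pred',q.round(1).tolist())
a=.137;B=np.array([[593.6+np.cos(a)*u-np.sin(a)*v,-52.4+np.sin(a)*u+np.cos(a)*v,14.5] for u,v in [(-40,-26),(40,-26),(-33,-21),(33,-21)]])
b=((proj('side',B)-[225,190]+.5)*6-.5);print('box pred',b[:2].round(1).tolist(),'foot goal',b[2:].round(1).tolist())
for z in q: cv2.drawMarker(c,(int(z[0]),int(z[1])),(0,255,255),0,14,1)
for z in b[:2]: cv2.drawMarker(c,(int(z[0]),int(z[1])),(255,0,255),0,14,1)
cv2.imwrite('pics/c'+sys.argv[1]+'.png',c)
E
python3 chk.py s14
```

```text
[593.43168096 -52.37981439 112.06355975] [ 0.67943452  0.25046571 -1.79543707]
foot pred [[359.0, 346.6], [531.3, 309.0]]
box pred [[344.6, 368.6], [553.2, 322.8]] foot goal [[359.5, 353.8], [531.2, 316.3]]
```

View pics/cs14.png

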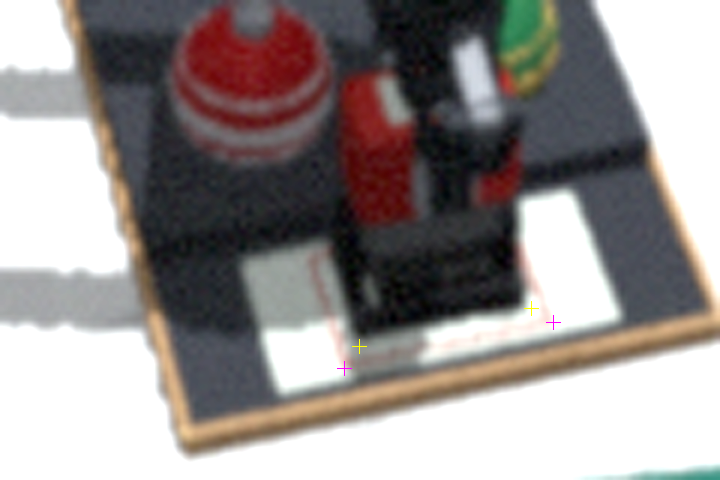

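```bash
python3 - <<'E'
from h import *
a=.52
def P(x,y,cam,pts,z,k,o):
    B=np.array([[x+np.cos(a)*u-np.sin(a)*v,y+np.sin(a)*u+np.cos(a)*v,z] for u,v in pts]); return ((proj(cam,B)-o+.5)*k-.5).round(1).tolist()
f=[(-33,-21),(33,-21),(33,21),(-33,21)]; g=[(-30,-17),(30,-17),(30,17),(-30,17)]
print('foot side',P(493,-390,'side',f,2,8,[240,345])); print('griptop side',P(493,-390,'side',g,110,8,[240,345]))
s=cv2.imread('pics/s0.png');c=np.clip(cv2.resize(s[345:415,240:295],None,fx=8,fy=8,interpolation=2).astype(float)*1.8,0,255).astype(np.uint8)
for q in P(493,-390,'side',f,2,8,[240,345])+P(493,-390,'side',g,110,8,[240,345]): cv2.drawMarker(c,(int(q[0]),int(q[1])),(0,255,255),0,14,1)
cv2.imwrite('pics/c0st.png',c)
E
```

```text
foot side [[151.5, 562.4], [387.7, 387.6], [280.0, 244.4], [46.6, 411.4]]
griptop side [[127.3, 362.7], [363.4, 193.4], [268.1, 69.7], [34.5, 232.4]]
```

View pics/c0st.png

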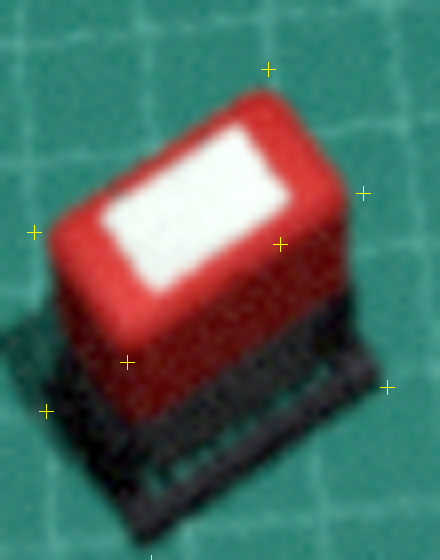

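```bash
python3 - <<'E'
from h import *
a=.52
def P(x,y,cam,pts,z,k,o):
    B=np.array([[x+np.cos(a)*u-np.sin(a)*v,y+np.sin(a)*u+np.cos(a)*v,z] for u,v in pts]); return ((proj(cam,B)-o+.5)*k-.5).round(1).tolist()
f=[(-33,-21),(33,-21),(33,21),(-33,21)]; g=[(-30,-17),(30,-17),(30,17),(-30,17)]
s=cv2.imread('pics/t0.png');c=np.clip(cv2.resize(s[200:255,420:480],None,fx=9,fy=9,interpolation=2).astype(float)*2.5,0,255).astype(np.uint8)
o=[420,200]
for z,G,col in ((2,f,(0,255,255)),(110,g,(255,0,255)),(49,f,(255,255,0))):
    q=np.array(P(493,-390,'top',G,z,9,o)).astype(np.int32); cv2.polylines(c,[q],True,col,1)
cv2.imwrite('pics/c0tt.png',c)
E
```

```text
(no output)
```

View pics/c0tt.png

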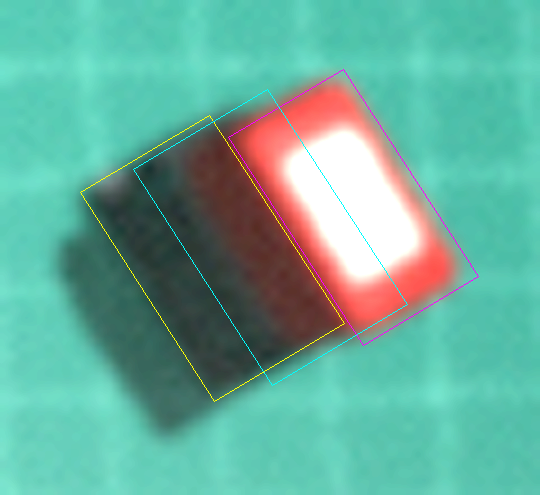

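The kinematic foot position agrees with the top view; the side view's front edge looks about 3 mm inset, both before and after gripping, so I take that as frame geometry rather than a shift. Lowering to contact, then pressing.

Call:
{"fn": "drive_tool", "kwargs": {"motion": [[[-0.5,0,0,0.001,0,0,0],[-0.5,0,0,0.001,0,0,0],[-0.5,0,0,0.001,0,0,0],[-0.5,0,0,0.001,0,0,0],[-0.5,0,0,0.001,0,0,0],[-0.5,0,0,0.001,0,0,0],[-0.5,0,0,0,0,0,0],[-0.5,0,0,0,0,0,0]]]}}

```text
time_s: 35.2
position: [593.4, -52.4, 106.1]
tcp_rot: [[0.991, 0.136, 0.0], [0.136, -0.991, -0.0], [0.0, 0.0, -1.0]]
force: [-0.7, 0.6, 2.2]
gripper_width: 33.5
```

```bash
python3 chk.py s15
```

```text
[593.41144548 -52.39191515 106.06420125] [-0.82305132  0.2496687   1.90642573]
foot pred [[359.1, 356.1], [530.6, 318.6]]
box pred [[344.6, 368.6], [553.2, 322.8]] foot goal [[359.5, 353.8], [531.2, 316.3]]
```

View pics/cs15.png

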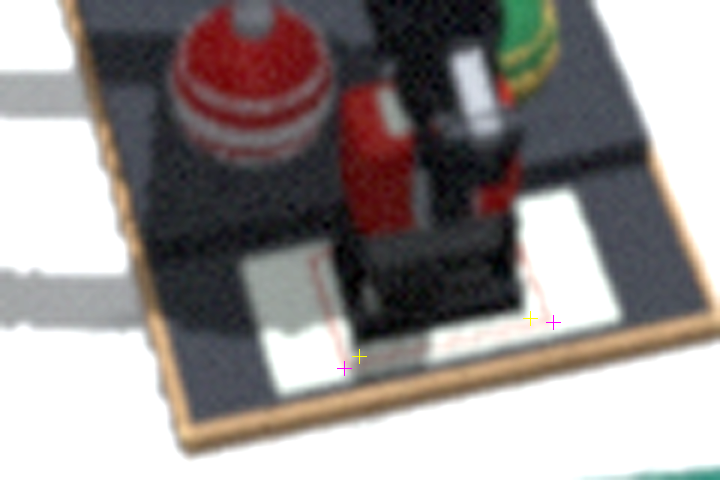

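Contact is made (force went from −1.4 to +2 N). The foot is centred left to right, but its front margin suggests it sits maybe 2–3 mm too far back, so I'll lift, shift 2 mm forward, and set it down again.

Call:
{"fn": "drive_tool", "kwargs": {"motion": [[[-0.5,0,0,-0.003,0,0,0],[-0.5,0,0,-0.002,0,0,0],[-0.5,0,0.001,0,0,0,0],[-0.5,0,0.001,0,0,0,0],[-0.5,0,0,0.002,0,0,0],[-0.5,0,0,0.002,0,0,0],[-0.5,0,0,0.001,0,0,0],[-0.5,0,0,0,0,0,0]]]}}

```text
time_s: 36.25
position: [593.6, -54.4, 106.1]
tcp_rot: [[0.991, 0.136, 0.0], [0.136, -0.991, -0.0], [0.0, 0.0, -1.0]]
force: [-1.4, 0.7, 0.9]
gripper_width: 33.8
```

Call:
{"fn": "drive_tool", "kwargs": {"motion": [[[-0.5,0,0,0.0015,0,0,0],[-0.5,0,0,0.0015,0,0,0],[-0.5,0,0,0.0015,0,0,0],[-0.5,0,0,0.0015,0,0,0],[-0.5,0,0,0.0005,0,0,0],[-0.5,0,0,0,0,0,0],[-0.5,0,0,0,0,0,0],[-0.5,0,0,0,0,0,0]]]}}

```text
time_s: 37.25
position: [593.7, -54.4, 99.5]
tcp_rot: [[0.991, 0.136, 0.0], [0.136, -0.991, -0.0], [0.0, 0.0, -1.0]]
force: [0.0, -0.2, 3.7]
gripper_width: 33.7
```

Call:
{"fn": "drive_tool", "kwargs": {"motion": [[[-0.5,0,0,0.0005,0,0,0],[-0.5,0,0,0.0005,0,0,0],[-0.5,0,0,0.0005,0,0,0],[-0.5,0,0,0,0,0,0],[-0.5,0,0,0,0,0,0],[-0.5,0,0,0,0,0,0],[-0.5,0,0,0,0,0,0],[-0.5,0,0,0,0,0,0]]]}}

```text
time_s: 38.25
position: [593.7, -54.4, 97.9]
tcp_rot: [[0.991, 0.136, 0.0], [0.136, -0.991, -0.0], [0.0, 0.0, -1.0]]
force: [-0.2, -0.8, 2.6]
gripper_width: 33.8
```

```bash
python3 chk.py s16
```

```text
[593.67315631 -54.38152632  97.92960216] [-0.65440391 -0.98688155  3.50650782]
foot pred [[360.6, 373.2], [531.4, 335.7]]
box pred [[344.6, 368.6], [553.2, 322.8]] foot goal [[359.5, 353.8], [531.2, 316.3]]
```

View pics/cs16.png

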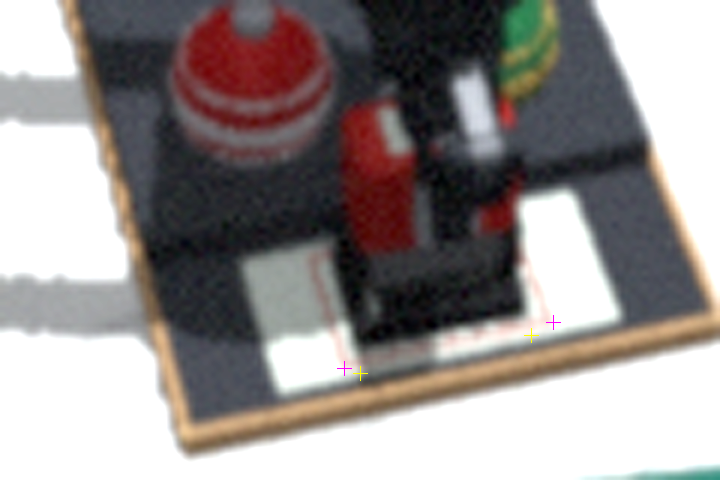

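The grip has gone down while the frame stays put. Pressing a little further to find the end stop.

Call:
{"fn": "drive_tool", "kwargs": {"motion": [[[-0.5,0,0,0.0005,0,0,0],[-0.5,0,0,0.0005,0,0,0],[-0.5,0,0,0,0,0,0],[-0.5,0,0,0,0,0,0],[-0.5,0,0,0,0,0,0],[-0.5,0,0,0,0,0,0],[-0.5,0,0,0,0,0,0],[-0.5,0,0,0,0,0,0]]]}}

```text
time_s: 39.3
position: [593.7, -54.4, 97.5]
tcp_rot: [[0.991, 0.136, 0.0], [0.136, -0.991, -0.0], [0.0, 0.0, -1.0]]
force: [-0.6, -0.9, 6.8]
gripper_width: 33.8
```

End stop reached: 6.8 N, with only 0.4 mm of the 1 mm commanded. It is fully pressed, so lifting straight off.

Call:
{"fn": "drive_tool", "kwargs": {"motion": [[[-0.5,0,0,-0.003,0,0,0],[-0.5,0,0,-0.004,0,0,0],[-0.5,0,0,-0.004,0,0,0],[-0.5,0,0,-0.006,0,0,0],[-0.5,0,0,-0.015,0,0,0],[-0.5,0,0,-0.03,0,0,0],[-0.5,0,0,-0.03,0,0,0],[-0.5,0,0,0,0,0,0]]]}}

```text
time_s: 40.3
position: [594.8, -54.4, 192.3]
tcp_rot: [[0.991, 0.136, 0.006], [0.136, -0.991, -0.001], [0.006, 0.002, -1.0]]
force: [0.2, -0.0, -1.6]
gripper_width: 33.6
```

```bash
python3 chk.py s17; python3 go.py 493 -390 180 0.52
```

```text
[593.93604038 -54.32793783 189.79320996] [-0.1988948   0.36857723 -1.54006736]
foot pred [[359.8, 220.3], [541.8, 181.5]]
box pred [[344.6, 368.6], [553.2, 322.8]] foot goal [[359.5, 353.8], [531.2, 316.3]]
t 40.35 pos [593.9 -54.3 189.8] yaw 0.1369 tilt [ 2.e-03 -3.e-04 -1.e+00] turn z -0.3831 w 33.615276283216886 F [-0.2   0.37 -1.54]
shift after turn (tool, m): [-0.2544  0.2411  0.0098]  before turn: [-0.1458  0.3188  0.0097]
```

View pics/cs17.png

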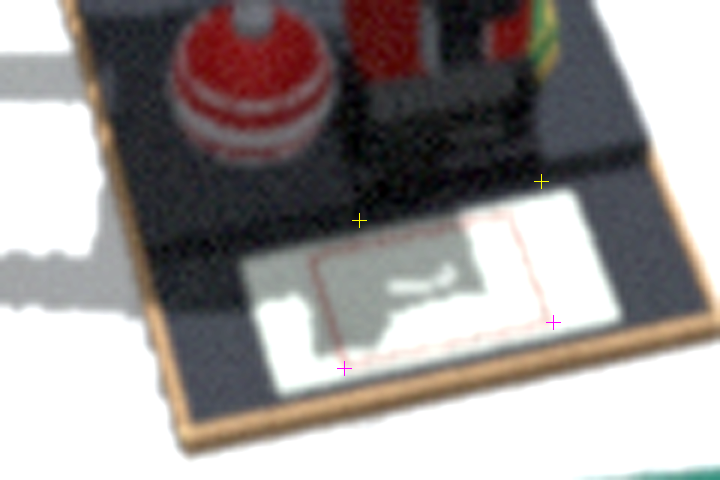

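The box shows intact on the card and the stamp is clear. Returning it to its place on the mat.

Call:
{"fn": "drive_tool", "kwargs": {"motion": [[[-0.5,-0.01,0.02,0,0,0,0],[-0.5,-0.02,0.045,0,0,0,0],[-0.5,-0.023,0.05,0,0,0,0],[-0.5,-0.023,0.05,0,0,0,0],[-0.5,-0.023,0.05,0,0,0,0],[-0.5,-0.023,0.05,0,0,0,0],[-0.5,-0.015,0.035,0,0,0,0],[-0.5,-0.0088,0.0188,0,0,0,0]]]}}

```text
time_s: 41.35
position: [490.7, -392.0, 187.0]
tcp_rot: [[0.991, 0.134, -0.002], [0.134, -0.991, 0.002], [-0.002, -0.002, -1.0]]
force: [0.6, 0.4, -2.5]
gripper_width: 33.8
```

Call:
{"fn": "drive_tool", "kwargs": {"motion": [[[-0.5,0,0,0.02,0,0,0],[-0.5,0,0,0.03,0,0,0],[-0.5,0,0,0.02,0,0,0],[-0.5,0,0,0.01,0,0,0],[-0.5,0,0,0.005,0,0,0],[-0.5,0,0,0,0,0,0],[-0.5,0,0,0,0,0,0],[-0.5,0,0,0,0,0,0]]]}}

```text
time_s: 42.35
position: [492.9, -390.3, 104.7]
tcp_rot: [[0.991, 0.136, 0.001], [0.136, -0.991, -0.001], [0.001, 0.001, -1.0]]
force: [-1.4, 0.3, -1.8]
gripper_width: 33.9
```

```bash
python3 go.py 493 -390 95; python3 -c "
from h import *
s=snap('side','s18.png')
cv2.imwrite('pics/c18.png',cv2.resize(s[300:420,200:320,::-1],None,fx=5,fy=5,interpolation=2))"
```

```text
t 42.35 pos [ 492.9 -390.3  104.7] yaw 0.1367 tilt [ 0.001 -0.001 -1.   ] turn z -0.0 w 33.88932183438441 F [-1.45  0.27 -1.8 ]
shift after turn (tool, m): [ 0.0002 -0.0003  0.0097]  before turn: [ 0.0001 -0.0003  0.0097]
```

View pics/c18.png

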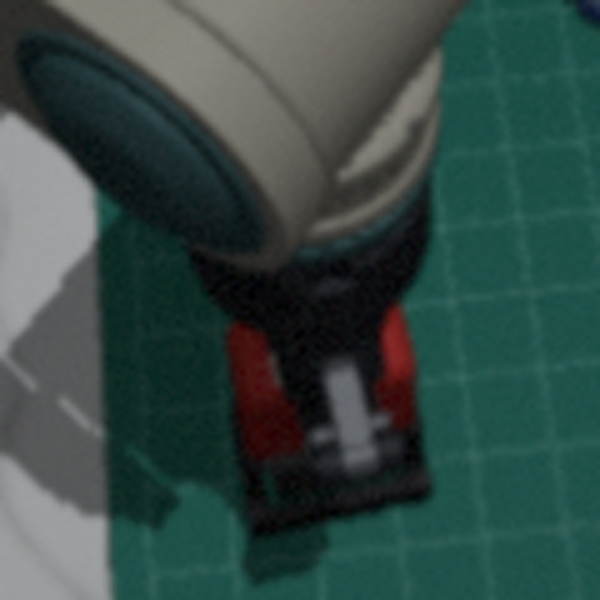

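Call:
{"fn": "drive_tool", "kwargs": {"motion": [[[-0.5,0,0,0.004,0,0,0],[-0.5,0,0,0.003,0,0,0],[-0.5,0,0,0.001,0,0,0],[-0.5,0,0,0.001,0,0,0],[-0.5,0,0,0.0005,0,0,0],[-0.5,0,0,0.0003,0,0,0],[-0.5,0,0,0,0,0,0],[-0.5,0,0,0,0,0,0]]]}}

```text
time_s: 43.4
position: [492.7, -390.1, 94.3]
tcp_rot: [[0.991, 0.136, 0.0], [0.136, -0.991, -0.0], [0.0, 0.0, -1.0]]
force: [-0.8, 0.5, 1.4]
gripper_width: 33.6
```

It is standing on the mat (force went from −1.8 to +1.4 N). Releasing slowly and rising.

Call:
{"fn": "drive_tool", "kwargs": {"motion": [[[-0.15,0,0,0,0,0,0],[-0.1,0,0,0,0,0,0],[0,0,0,0,0,0,0],[0.2,0,0,0,0,0,0],[0.5,0,0,0,0,0,0],[0.8,0,0,0,0,0,0],[1,0,0,0,0,0,0],[1,0,0,0,0,0,0]]]}}

```text
time_s: 44.4
position: [492.6, -390.0, 94.1]
tcp_rot: [[0.991, 0.136, -0.0], [0.136, -0.991, -0.0], [-0.0, 0.0, -1.0]]
force: [-1.1, -0.1, 0.0]
gripper_width: 85.1
```

Call:
{"fn": "drive_tool", "kwargs": {"motion": [[[1,0,0,-0.01,0,0,0],[1,0,0,-0.02,0,0,0],[1,0,0,-0.03,0,0,0],[1,0,0,-0.04,0,0,0],[1,0,0,-0.04,0,0,0],[1,0,0,-0.02,0,0,0],[1,-0.02,0,0,0,0,0],[1,0,0,0,0,0,0]]]}}

```text
time_s: 45.4
position: [472.4, -393.1, 256.2]
tcp_rot: [[0.991, 0.135, 0.002], [0.135, -0.991, -0.002], [0.002, 0.002, -1.0]]
force: [-0.2, -0.3, 0.4]
gripper_width: 85.3
```

Call:
{"fn": "drive_tool", "kwargs": {"motion": [[[1,-0.05,0,0,0,0,0],[1,-0.05,0,0,0,0,0],[1,-0.05,0,0,0,0,0],[1,-0.03,0,0,0,0,0],[1,0,0,0,0,0,0],[1,0,0,0,0,0,0],[1,0,0,0,0,0,0],[1,0,0,0,0,0,0]]]}}

```text
time_s: 46.4
position: [295.3, -417.1, 253.9]
tcp_rot: [[0.99, 0.138, -0.0], [0.138, -0.99, 0.0], [-0.0, -0.0, -1.0]]
force: [0.3, 0.8, -0.6]
gripper_width: 85.6
```

```bash
python3 go.py 493 -390 95; python3 -c "
from h import *
snap('side','s19.png');snap('top','t19.png')"
```

```text
t 46.4 pos [ 295.3 -417.1  253.9] yaw 0.138 tilt [-1.e-04  3.e-04 -1.e+00] turn z -0.0 w 85.57162532157672 F [ 0.29  0.81 -0.58]
shift after turn (tool, m): [0.1996 0.0004 0.1589]  before turn: [0.1996 0.0004 0.1589]
```

View pics/s19.png

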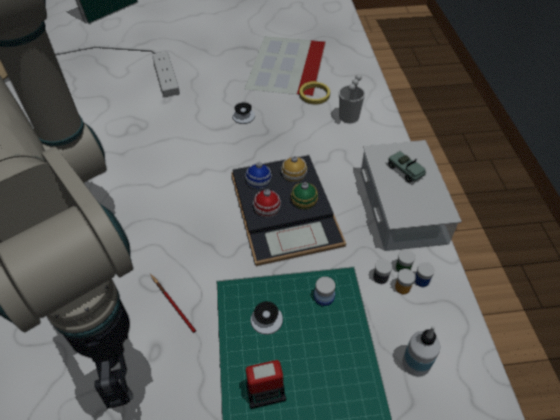

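View pics/t19.png

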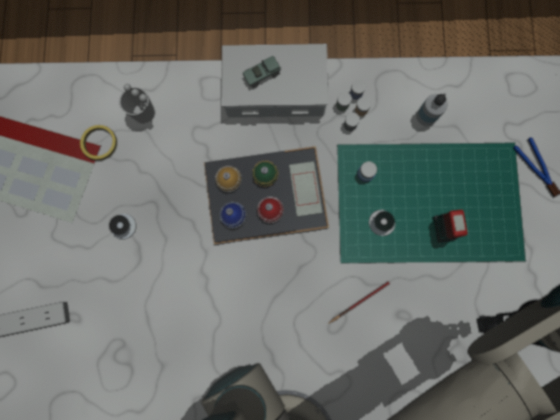

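Everything is in place. In the top view blue is at (232,214), red at (270,209) and the jar is unmoved at (368,171). The stamp stands upright on the mat at (452,226), and the arm is clear. Handing in.

```bash
python3 -c "
from station import *
print(finish_job())"
```

```text
the job is handed in; nothing more can be done
None
```

The packing tray is finished and the job was handed in at about 46.5 s. No verdict is reported, so what follows rests on my own checks.

- **Baubles:** I moved each one at 22 N grip, red into dimple B and blue into dimple A. Both were lowered to light contact, where the wrist read about 6 N for red and 3 N for blue. The last pictures show both seated with caps up, and gold, green and the paint jar where they started.
- **Stamp:** I pressed it to its end stop in the red box (6.8 N, with travel stopping at the expected height). I then lifted it straight off and stood it upright on the mat with the grip up. Nothing was touching the robot at the end.
- **Touched the card twice:** on first contact the stamp looked slightly too far back, so I lifted it, moved it 2 mm forward and set it down again. That first contact was light, about 3.5 N.
- **Stamp position not fully agreed:** the side view showed the stamp's front edge about 3 mm from where the arm position put it, and the box's position differed by about 2 mm between the two cameras. I estimate the stamp was within about 4 mm of the box centre, against the 8 mm limit.
- **Print not seen:** no ink mark shows in the pictures, so I couldn't confirm the print by eye.

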